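# Level a leaning coffee machine with a wedge and set the mug under its spout

### The job

The coffee machine leans forward because its front feet have been wound in. Stand the mug, which is in the way in front of it, upright on the drip tray right under the spout, and push the orange wedge, thin end first, under the middle of the machine's front edge, between the front feet, until the machine sits level on it. Leave the machine where it stands and do not disturb the other things on the worktop.

Things in the scene. Friction and masses are not known exactly. Their poses are not given: they have to be found in the camera images.
- coffee_machine: Cream and grey pod coffee machine, 250 deep x 180 wide x 320 high, 2 kg, loose, heavier at the back. Origin on the worktop 150 mm behind its front edge; x to its back, y to its left, z up. Base x -150..100, y -90..90, underside z 22, top z 62. Column behind the tray: x over -13, z 62..300. It leans forward 0.045 to 0.075 rad about its rear feet (x 80); level = its z axis vertical.
- head_front (a point): Lower front edge, in the middle, of the brew head that overhangs the drip tray (machine frame x -105, z 225). The head spans machine x -105..-10, y -60..60, z 225..300; below it only the nozzle (radius 18 at most) reaches down to z 206, over spout.
- spout (a point): Point on the drip tray straight below the nozzle (machine frame x -65, y 0, z 66). The tray is flat, top z 66, x -142..-14, y -75..75.
- front_edge (a point): Middle of the lower front edge of the machine's base (machine frame x -150, y 0, z 22): 5 to 12 mm above the worktop at the start, 22 mm when level. The two wound-in front feet (radius 12) are 25 mm behind this edge at y -70 and +70.
- wedge: Orange plastic levelling wedge, 148 x 36, 60 g, lying flat. Origin: centre of its underside; x to the thin end, z up. Tail block x -74..-41 is 27 thick (hold it here); then it tapers evenly to 2.5 at the tip (x 74). Thickness is 22 at 92 mm from the tip: the machine is level with about 92 mm under the front edge, 56 mm sticking out. Pushing takes 5 to 20 N; friction keeps it in.
- wedge_tip (a point): Middle of the wedge's thin end, on its underside (wedge frame x 74).
- mug: Light blue ceramic mug, 80 across x 95 high, 0.27 kg, upright, empty. Origin: on its underside, 15.5 mm from the mug's axis towards the handle; the handle points along -y: 12 thick, from 33 to 70 mm out from the mug's axis and 15 to 84 mm above the underside. z up.
- mug_centre (a point): Centre of the mug's underside, on its axis (mug frame y = +15.5).
- spice_jar_1: Glass spice jar with a red cap, 41 across x 105 high; origin at the centre of its underside. Leave alone.
- spice_jar_2: Second glass spice jar with a red cap, 41 across x 105 high; origin at the centre of its underside. Leave alone.
- mill_1: Salt shaker with a grey cap, 44 across x 90 high; origin at the centre of its underside. Leave alone.
- tin_1: Food tin, 57 across x 72 high; origin at the centre of its underside. Leave alone.
- kitchen_timer: White and red kitchen timer, 66 across x 53 high; origin at the centre of its underside. Leave alone.
- peeler_1: Green peeler lying flat, 170 along its x, 25 wide, 18 high; origin at the centre of its underside. Leave alone.
- pen_1: White pen lying flat, 145 along its y, 9 high; origin at the centre of its underside. Leave alone.

How it is judged (in metres and radians):
At the end, for the whole second after the job is handed in: Machine within 0.014 rad of level and 40 mm of its start, front edge resting on the flat wedge (over 1 N), whose tip is at least 60 mm behind that edge and within 55 mm of the middle; mug upright (0.06 rad) on the drip tray, its axis within 20 mm of the point below the nozzle; all at rest (angle between coffee_machine's own z axis and vertical below 0.014 rad and distance of coffee_machine from where it was at the start of the episode below 0.04 m and x of wedge_tip in the frame of coffee_machine above -0.09 m and y of wedge_tip in the frame of coffee_machine between -0.055 and 0.055 m and angle between wedge's own z axis and vertical below 0.08 rad and contact force between wedge and coffee_machine above 1 N and horizontal distance between mug_centre and spout below 0.02 m and z of mug_centre in the frame of coffee_machine between 0.06 and 0.072 m and angle between mug's own z axis and vertical below 0.06 rad and linear speed of each of mug, coffee_machine below 0.02 m/s); the robot touches nothing.
It fails at once if a bystander (jar, shaker, tin, timer, peeler or pen) is shifted by more than 30 mm or knocked over (distance of any of spice_jar_1, spice_jar_2, mill_1, tin_1, kitchen_timer, peeler_1, pen_1 from where it was at the start of the episode above 0.03 m or angle between any of spice_jar_1, spice_jar_2, mill_1, tin_1, kitchen_timer, peeler_1, pen_1's own z axis and vertical above 0.5 rad).
It also fails if it takes over 69 s, if anything falls off the work surface, if the arm or the gripper's body presses on something with over 40 N, if the wrist force passes 120 N, or if a joint passes its speed limit or range.

### The arm

A 7-joint arm with a two-finger parallel gripper is mounted at the origin on a cart in front of the work surface, level with it; the furniture and walls round the work are solid. World frame = base frame: x ahead of the robot, y to its left, z up, the work surface at z = 0. Lengths are in mm, angles in degrees, forces in N, time in s.
With the tool pointing down it reaches from about 425 to 875 mm from the base axis. Payload 4.7 kg.
Tool frame: the origin (TCP) lies at the very end of the fingers, on their centre line; the grasp point (between the pads) lies 19 mm behind it (bot.grip_point_offset is the distance from the TCP to the grasp point, in mm); z points along the fingers, y is the line along which they close (so a half turn about z gives the same grasp; the last joint's range is limited). The gripper opens to 87 mm and grips with 3 to 60 N. Pads are 19 mm wide; open, the fingers measure 117 mm over their backs; the gripper's body (75 mm by 190 mm) begins 51 mm behind the grasp point.
Start: joints at [71.224, 18.392, -4.016, 83.108, 1.295, 78.541, -3.26], TCP at [217.85, -612.427, 222.587] pointing down, gripper open.
Joint ranges: [-163.93, 163.93], [-17.29, 119.83], [-79.2, 71.16], [3.27, 140.29], [-89.18, 269.18], [5.43, 117.66], [-154.24, 154.24]. Speed limits (degrees/s): [147.25, 147.25, 180, 180, 180, 180, 180].

### API

Orientations are given as [roll, pitch, yaw] about the fixed x, y, z axes, in that order (R = Rz(yaw) Ry(pitch) Rx(roll)).
In Python, from rig import status, vision, ticket, bot gives the robot as it stands. The module is installed in compiled form; this text tells all that it offers.
- The arm moves only by the tool drive_tool, never from a script. Its argument "commands" is text: rows parted by semicolons, each of 7 numbers parted by spaces: the shift along the tool's x, y, z in cm, then the turn, a rotation vector about the tool's x, y, z in rad, then the finger opening in cm, from 0 to 8.7. A call has 1 to 5 rows; each row shifts and turns the commanded pose from where the row before left it, along the tool's axes as they then stand; what a row does not reach is not made up. A row lasts 1/12 s, in which the tool goes at most 41.7 mm and 7.16 degrees, less where a joint would pass 70% of its speed; a pose out of reach is approached as far as the arm can. A call with a gripper value outside its range is refused whole. The fingers move at their own pace and stop on an object; "force" is the grip in N (left out, the last holds). Time passes only in rows, so rows that do not move let the fingers close. It gives the time, the measured TCP pose, the force, the opening and the grip force at its end, in the units of the state.
- status.observe(): the state, without advancing time (a new reading comes with each control period).
- vision.grab_frame(name): name is "scene" or "top"; returns a dict with "pixels" (480x640x3 uint8, red, green, blue), "vfov" (degrees; the focal length in pixels is half the picture's height over the tangent of half this angle, whatever the lens; pixels are square), "cx", "cy" (the principal point, pixels), "extrinsics" (4x4, takes a point from world to camera coordinates). Camera axes: x right, y up, looking along -z (the intrinsics and any distortion apply to the point x, -y, -z); pixel columns grow to the right and rows downward; lengths in mm; the calibration is good to about 2 mm. A picture is of the moment at which its call begins. There is no depth.
- ticket.close_job(): hands the job in; it is judged then, once.
The state is a dict: "t": time; "q": joint angles; "qd": joint speeds; "tau": joint torques, N m; "ee_pos": TCP position; "orientation": TCP orientation; "force": force on the tool from outside, world axes, zero at the start; "ft_torque": the same for the moment, N m; "finger_gap": finger opening in mm; "gripper_force": force on a finger pad.
Only numpy, scipy, OpenCV 4.12 (cv2) and the standard library are available. Lean on these libraries where they do the work, as an engineer would, in place of code of your own. Each camera call takes 0.05 s, during which the arm holds its last target. There are 200 camera calls.

## Working session

There is one attempt and no reset: what is moved stays moved. The work goes in short steps, Python scripts to look and compute and a tool call to move; the robot and the scene stay as the last step left them, time stands still between calls to the robot, and variables do not carry over. Pictures are saved under pics/ and viewed, at most 10 in all, crops included, and the job is handed in when it is done.

Besides the shell and the picture viewer there is one more tool, called after "Request:" as name(argument=value, ...) on one line, values as JSON. drive_tool: Moves the arm, as the interface text tells. Its arguments: {"type":"object","properties":{"commands":{"type":"string"},"force":{"type":"number"}},"required":["commands"]}

```bash
mkdir -p pics
cat > h.py <<'E'
import numpy as np, cv2
from rig import status, vision, ticket, bot
def grab(n,f=None):
    d=vision.grab_frame(n)
    if f: cv2.imwrite('pics/'+f,d['pixels'][:,:,::-1])
    return d
def F(d): return 240/np.tan(np.radians(d['vfov'])/2)
def ray(d,u,v):
    E=np.array(d['extrinsics']);R=E[:3,:3];t=E[:3,3];f=F(d)
    c=-R.T@t; r=R.T@np.array([(u-d['cx'])/f,-(v-d['cy'])/f,-1]); return c,r
def onz(d,u,v,z):
    c,r=ray(d,u,v); return c+r*(z-c[2])/r[2]
def proj(d,p):
    E=np.array(d['extrinsics']);q=E[:3,:3]@np.array(p,float)+E[:3,3];f=F(d)
    return d['cx']+f*q[0]/-q[2], d['cy']-f*q[1]/-q[2]
E
python3 - <<'E'
from h import *
for n in('scene','top'):
    d=grab(n,n+'0.png');print({k:v for k,v in d.items() if k!='pixels'},ray(d,320,240))
print(status.observe(),bot.grip_point_offset)
E
```

```text
{'vfov': 46.46372152952461, 'cx': 313.23932834706045, 'cy': 245.00750633090507, 'extrinsics': array([[-8.71516527e-01, -4.90334646e-01,  5.55685472e-03,
         4.64137796e+02],
       [ 3.18808811e-01, -5.57965021e-01,  7.66182731e-01,
        -3.00185634e+02],
       [-3.72585408e-01,  6.69512487e-01,  6.42598743e-01,
        -1.35387341e+03],
       [ 0.00000000e+00,  0.00000000e+00,  0.00000000e+00,
         1.00000000e+00]])} (array([  -4.22789262,  966.52491309, 1097.41525416]), array([ 0.36490239, -0.68043892, -0.63566937]))
{'vfov': 42.17207747700707, 'cx': 322.3618609424411, 'cy': 241.44199689819678, 'extrinsics': array([[ 1.82004873e-02, -9.99722627e-01, -1.49469301e-02,
        -1.18293940e+01],
       [ 9.98961299e-01,  1.75579629e-02,  4.20480741e-02,
        -5.45755429e+02],
       [-4.17739734e-02, -1.56967002e-02,  9.99003778e-01,
        -1.36606772e+03],
       [ 0.00000000e+00,  0.00000000e+00,  0.00000000e+00,
         1.00000000e+00]])} (array([ 488.33777634,  -23.68651462, 1387.4779616 ]), array([ 0.04401924,  0.01953093, -0.99884965]))
{'t': 0.1, 'q': array([71.22608092, 18.43498508, -4.01349858, 83.16773934,  1.29505153,
       78.54048124, -3.25959296]), 'qd': array([ 0.03864867, -0.06303162, -0.00794014, -0.14515904, -0.0626044 ,
        0.0033733 ,  0.02031762]), 'tau': array([-1.85292788e-04, -4.92573774e+01, -4.05733846e-01, -3.13398063e+01,
       -6.40385505e-02,  3.94623179e-02,  8.78352716e-05]), 'ee_pos': array([ 217.61654292, -611.96793261,  221.57016021]), 'orientation': array([-1.79902019e+02,  6.12115577e-03,  1.95820032e+01]), 'force': array([ 0.17000219,  0.23653328, -0.23261427]), 'ft_torque': array([0.072837  , 0.02886567, 0.02792288]), 'gripper_force': 0.0, 'finger_gap': 87.09967662849726} 18.700000000000003
```

View pics/scene0.png

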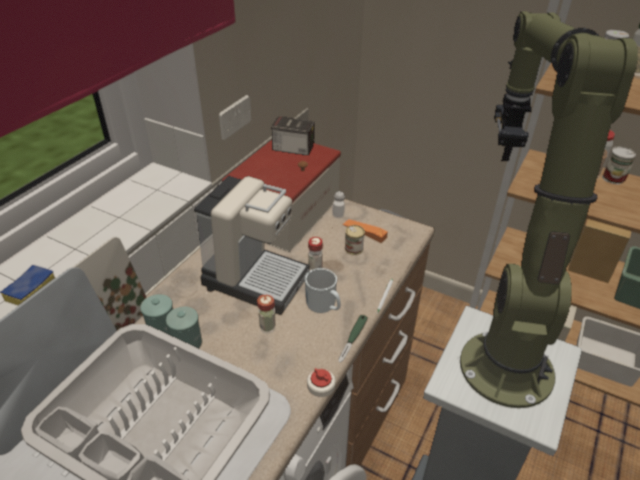

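View pics/top0.png

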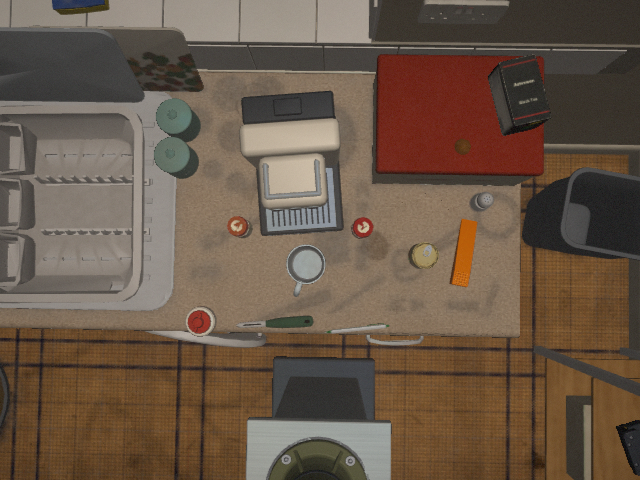

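The scene view shows the mug in front of the machine at (321,290), its handle toward the robot, and the wedge at (366,230). In the top view the machine front edge is near row 233, the mug is at (305,265) and the wedge at (465,253). Next I'll take zoomed crops with a first round of measurements.

Run:
```python
from h import *
t=cv2.imread('pics/top0.png');s=cv2.imread('pics/scene0.png')
a=cv2.resize(t[80:340,230:500],None,fx=2.2,fy=2.2,interpolation=cv2.INTER_CUBIC)
cv2.imwrite('pics/c1.png',a)
b=cv2.resize(s[170:390,190:400],None,fx=2.7,fy=2.7,interpolation=cv2.INTER_CUBIC)
cv2.imwrite('pics/c2.png',b)
d=grab('top')
hsv=cv2.cvtColor(d['pixels'],cv2.COLOR_RGB2HSV)
m=cv2.inRange(hsv,(5,170,120),(18,255,255));m[:,:400]=0;m[:200]=0;m[300:]=0;m[:,500:]=0
c=max(cv2.findContours(m,0,2)[0],key=cv2.contourArea)
r=cv2.minAreaRect(c);print('wedge',r,cv2.contourArea(c))
for p in cv2.boxPoints(r): print(p,onz(d,*p,0)[:2],onz(d,*p,27)[:2])
for n,(u,v),z in[('mug',(305,265),95),('handle end',(296,293),84),('jar1',(238,226),105),('jar2',(363,228),105),('tin',(424,255),72),('mill',(484,201),90),('timer',(200,321),53),('fl',(262,234),40),('fr',(342,230),40),('penL',(328,331),9),('penR',(388,326),9),('redcorner',(375,172),0)]:
    print(n,onz(d,u,v,z).round(0))
```

```text
wedge ((464.3442687988281, 252.55101013183594), (16.376811981201172, 66.56973266601562), 8.426968574523926) 992.0
[451.36642 284.2765 ] [ 456.30705728 -289.74527793] [ 456.93036766 -284.56783597]
[461.1221 218.4255] [ 603.09213767 -310.01412466] [ 600.85904436 -304.44225564]
[477.3221  220.82553] [ 598.34802373 -346.00445894] [ 596.20724978 -339.73222635]
[467.56644 286.6765 ] [ 451.6632821  -325.59588458] [ 452.37695927 -319.72079812]
mug [493.  32.  95.]
handle end [434.  50.  84.]
jar1 [571. 172. 105.]
jar2 [571. -87. 105.]
tin [ 519. -218.   72.]
mill [ 633. -339.   90.]
timer [369. 256.  53.]
fl [559. 129.  40.]
fr [570. -45.  40.]
penL [349. -18.   9.]
penR [ 362. -150.    9.]
redcorner [ 704. -117.    0.]
```

View pics/c1.png

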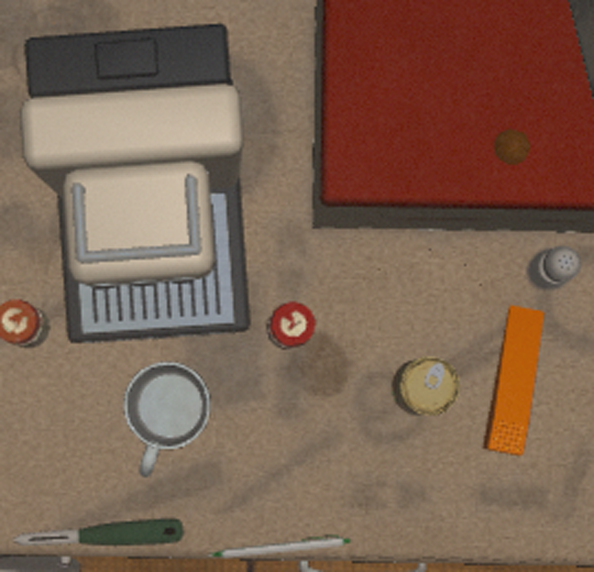

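View pics/c2.png

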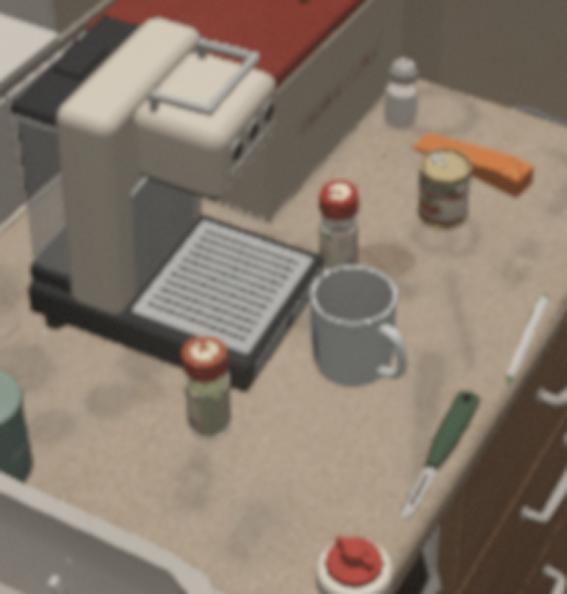

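The crops show the wedge tail (hatched) toward the robot and its thin end away from it. The mug handle points toward the robot and slightly left. The machine front corners in the top view are about (263,235) and (342,229). I'll triangulate these and refine the mug.

```bash
cat >> h.py <<'E'
def tri(d1,p1,d2,p2):
    c1,r1=ray(d1,*p1);c2,r2=ray(d2,*p2)
    s=np.linalg.lstsq(np.c_[r1,-r2],c2-c1,rcond=None)[0]
    a,b=c1+s[0]*r1,c2+s[1]*r2
    return ((a+b)/2).round(1),np.linalg.norm(a-b).round(1)
E
python3 - <<'E'
from h import *
t=grab('top');s=grab('scene')
print('FL bottom',tri(t,(263.2,235.5),s,(278.1,311.5)))
print('FR top',tri(t,(342.3,229.5),s,(309.3,267)))
for p in[(263.2,235.5),(342.3,229.5)]: print([onz(t,*p,z).round(0)[:2] for z in(8,48)])
# dark base front edge profile in the top view
g=cv2.cvtColor(t['pixels'],cv2.COLOR_RGB2GRAY).astype(int)
e=[]
for u in range(268,340,8):
    c=g[222:246,u]; dd=np.diff(c); v=222+np.argmax(dd)+.5; e.append((u,v,dd.max()))
print(e)
P=np.array([onz(t,u,v+.5,10)[:2] for u,v,_ in e]);k=np.polyfit(P[:,1],P[:,0],1);print('front line x=k*y+b',k,'yaw',-np.degrees(np.arctan(k[0])))
# side edge right of tray base
for v in range(190,228,8):
    c=g[v,325:355];dd=np.diff(c);u=325+np.argmax(dd)+1;print('right',u,v,onz(t,u,v,55).round(0)[:2])
# mug blob (grey-blue) in top
hsv=cv2.cvtColor(t['pixels'],cv2.COLOR_RGB2HSV)
print(hsv[265,305],hsv[290,297],hsv[265,340],hsv[250,305])
m=cv2.inRange(hsv,(85,0,70),(125,255,255));m[:242]=0;m[305:]=0;m[:,:280]=0;m[:,335:]=0
c=max(cv2.findContours(m,0,2)[0],key=cv2.contourArea);print(cv2.boundingRect(c),cv2.contourArea(c))
b=cv2.morphologyEx(m,cv2.MORPH_OPEN,np.ones((13,13)));c=max(cv2.findContours(b,0,2)[0],key=cv2.contourArea);(u,v),r=cv2.minEnclosingCircle(c)
print('rim',u,v,r,onz(t,u+.0,v,95).round(1))
h=m&~cv2.dilate(b,np.ones((3,3)));ys,xs=np.nonzero(h);k=ys>v+r;print('handle px',list(zip(xs[k],ys[k])))
if k.any():
    q=np.array([onz(t,x,y,80)[:2] for x,y in zip(xs[k],ys[k])])-onz(t,u,v,95)[:2];mu=q.mean(0);print('handle dir',mu,np.degrees(np.arctan2(mu[1],mu[0])),np.linalg.norm(q,axis=1).max())
E
```

```text
FL bottom (array([559.9, 129.8,  26.5]), np.float64(8.8))
FR top (array([571.2, -45.3,  40.5]), np.float64(0.3))
[array([557., 130.]), array([555., 125.])]
[array([573., -46.]), array([571., -45.])]
[(268, np.float64(235.5), np.int64(44)), (276, np.float64(234.5), np.int64(61)), (284, np.float64(225.5), np.int64(75)), (292, np.float64(233.5), np.int64(48)), (300, np.float64(233.5), np.int64(38)), (308, np.float64(244.5), np.int64(37)), (316, np.float64(231.5), np.int64(36)), (324, np.float64(222.5), np.int64(34)), (332, np.float64(230.5), np.int64(43))]
front line x=k*y+b [-8.47906424e-02  5.68114491e+02] yaw 4.846553445752991
right 328 190 [655. -13.]
right 329 198 [638. -15.]
right 329 206 [620. -16.]
right 330 214 [603. -18.]
right 330 222 [586. -18.]
[ 72   8 160] [ 45   3 156] [ 16  65 134] [ 36   9 138]
(293, 260, 9, 12) 29.5Traceback (most recent call last):
  File "<stdin>", line 21, in <module>
ValueError: max() iterable argument is empty
```

Request:
drive_tool(commands="0 0 -2 0 0 0 8.7;4 0 0 0 0 0 8.7;4 0 0 0 0 0 8.7;4 0 0 0 0 0 8.7;0 0 0 0 0 0 8.7")

```text
t: 0.67
ee_pos: [342.4, -565.9, 242.4]
orientation: [-179.9, -0.5, 20.4]
force: [1.9, 1.2, -0.5]
finger_gap: 86.8
gripper_force: 0.0
```

Run:
```python
from h import *
t=grab('top');s=status.observe();print(s['q'].round(2),s['ee_pos'])
hsv=cv2.cvtColor(t['pixels'],cv2.COLOR_RGB2HSV)
m=cv2.inRange(hsv,(0,0,40),(180,38,255));m[:240]=0;m[305:]=0;m[:,:280]=0;m[:,332:]=0
c=max(cv2.findContours(m,0,2)[0],key=cv2.contourArea);print(cv2.boundingRect(c),cv2.contourArea(c))
m=cv2.drawContours(m*0,[c],-1,255,-1)
b=cv2.morphologyEx(m,cv2.MORPH_OPEN,cv2.getStructuringElement(2,(15,15)));c=max(cv2.findContours(b,0,2)[0],key=cv2.contourArea);(u,v),r=cv2.minEnclosingCircle(c)
C=onz(t,u+.5,v+.5,95)
print('rim',u,v,r,C.round(1))
ys,xs=np.nonzero(m&~b);k=np.hypot(xs-u,ys-v)>r+2
q=np.array([onz(t,x+.5,y+.5,75)[:2] for x,y in zip(xs[k],ys[k])])-C[:2]
mu=q.mean(0);print('handle',len(q),mu,np.degrees(np.arctan2(mu[1],mu[0])),np.linalg.norm(q,axis=1).max())
sc=grab('scene')
print('pred handle scene',[proj(sc,(C[0]-64*np.cos(a),C[1]+64*np.sin(a),50)) for a in np.radians((10,17,25))])
```

```text
[ 62.85  19.48  -7.54  79.55   2.31  81.13 -14.45] [ 337.74123508 -568.31316883  242.27693122]
(286, 244, 40, 53) 1258.5
rim 305.2070617675781 263.78363037109375 19.979902267456055 [494.3  30.3  95. ]
handle 66 [-55.17467245  17.40678864] 162.49028944449142 71.20286319714903
pred handle scene [(np.float64(339.4578275073928), np.float64(301.7001808915311)), (np.float64(337.4882956224869), np.float64(303.28269323105934)), (np.float64(334.9030535570726), np.float64(304.8636069685458))]
```

```bash
cat >> h.py <<'E'
from scipy.spatial.transform import Rotation as Ro
def ori(yaw,tilt): return Ro.from_euler('xyz',[180,0,yaw],degrees=True)*Ro.from_rotvec([0,np.radians(tilt),0])
def plan(target,yaw,tilt,open_,n=None,step=38):
    s=status.observe();p=s['ee_pos'];R=Ro.from_euler('xyz',s['orientation'],degrees=True)
    T=np.array(target,float);w=(R.inv()*ori(yaw,tilt)).as_rotvec()
    n=n or int(max(np.ceil(np.linalg.norm(T-p)/step),np.ceil(np.linalg.norm(w)/.11),1))
    rows=[]
    for i in range(n):
        sh=R.inv().apply((T-p)/n)/10
        rows.append(' '.join(f'{x:g}' for x in list(sh.round(2)+0)+list((w/n).round(4)+0)+[open_]))
        R=R*Ro.from_rotvec(w/n)
    print('from',p.round(1),s['orientation'].round(1),'q',s['q'].round(0))
    for i in range(0,n,5): print(';'.join(rows[i:i+5]))
E
python3 -c "
from h import *
plan((425,52,200),-17.5,40,5)"
```

```text
from [ 333.7 -570.5  242.2] [-180.    -0.    19.9] q [ 63.  19.  -7.  80.   2.  81. -14.]
1.75 -3.26 0.25 -0.0134 0.0396 0.0368 5;1.62 -3.33 0.27 -0.0134 0.0396 0.0368 5;1.48 -3.39 0.29 -0.0134 0.0396 0.0368 5;1.35 -3.44 0.3 -0.0134 0.0396 0.0368 5;1.21 -3.49 0.3 -0.0134 0.0396 0.0368 5
1.07 -3.54 0.3 -0.0134 0.0396 0.0368 5;0.92 -3.58 0.29 -0.0134 0.0396 0.0368 5;0.78 -3.62 0.28 -0.0134 0.0396 0.0368 5;0.64 -3.65 0.26 -0.0134 0.0396 0.0368 5;0.49 -3.67 0.23 -0.0134 0.0396 0.0368 5
0.35 -3.69 0.2 -0.0134 0.0396 0.0368 5;0.2 -3.7 0.16 -0.0134 0.0396 0.0368 5;0.06 -3.71 0.11 -0.0134 0.0396 0.0368 5;-0.08 -3.71 0.06 -0.0134 0.0396 0.0368 5;-0.21 -3.7 0.01 -0.0134 0.0396 0.0368 5
-0.35 -3.69 -0.05 -0.0134 0.0396 0.0368 5;-0.48 -3.68 -0.12 -0.0134 0.0396 0.0368 5
```

Request:
drive_tool(commands="1.75 -3.26 0.25 -0.0134 0.0396 0.0368 5;1.62 -3.33 0.27 -0.0134 0.0396 0.0368 5;1.48 -3.39 0.29 -0.0134 0.0396 0.0368 5;1.35 -3.44 0.3 -0.0134 0.0396 0.0368 5;1.21 -3.49 0.3 -0.0134 0.0396 0.0368 5")

```text
t: 1.18
ee_pos: [357.1, -389.1, 229.8]
orientation: [177.2, -11.7, 9.0]
force: [0.3, 0.6, 0.9]
finger_gap: 61.3
gripper_force: 0.0
```

Request:
drive_tool(commands="1.07 -3.54 0.3 -0.0134 0.0396 0.0368 5;0.92 -3.58 0.29 -0.0134 0.0396 0.0368 5;0.78 -3.62 0.28 -0.0134 0.0396 0.0368 5;0.64 -3.65 0.26 -0.0134 0.0396 0.0368 5;0.49 -3.67 0.23 -0.0134 0.0396 0.0368 5")

```text
t: 1.6
ee_pos: [390.1, -256.7, 211.2]
orientation: [177.1, -20.4, 0.6]
force: [-0.6, -0.3, 0.8]
finger_gap: 50.3
gripper_force: 0.0
```

Request:
drive_tool(commands="0.35 -3.69 0.2 -0.0134 0.0396 0.0368 5;0.2 -3.7 0.16 -0.0134 0.0396 0.0368 5;0.06 -3.71 0.11 -0.0134 0.0396 0.0368 5;-0.08 -3.71 0.06 -0.0134 0.0396 0.0368 5;-0.21 -3.7 0.01 -0.0134 0.0396 0.0368 5")

```text
t: 2.02
ee_pos: [432.4, -188.1, 168.4]
orientation: [179.3, -22.7, -4.9]
force: [-1.5, 0.5, -1.2]
finger_gap: 50.0
gripper_force: 0.0
```

Request:
drive_tool(commands="-0.35 -3.69 -0.05 -0.0134 0.0396 0.0368 5;-0.48 -3.68 -0.12 -0.0134 0.0396 0.0368 5;0 0 0 0 0 0 5;0 0 0 0 0 0 5;0 0 0 0 0 0 5")

```text
t: 2.43
ee_pos: [467.6, -128.1, 149.3]
orientation: [-179.2, -25.8, -9.3]
force: [-0.8, -0.1, 0.2]
finger_gap: 50.4
gripper_force: 0.0
```

```bash
python3 -c "
from h import *
plan((445,45.5,115),-17.5,40,5);print(status.observe()['q'])"
```

```text
from [ 467.6 -128.1  149.3] [-179.2  -25.8   -9.3] q [ 30. -17. -13. 132. -12.  40. -75.]
-1.21 -3.35 0.22 -0.0182 0.0497 0.0236 5;-1.3 -3.32 0.1 -0.0182 0.0497 0.0236 5;-1.38 -3.29 -0.03 -0.0182 0.0497 0.0236 5;-1.45 -3.26 -0.16 -0.0182 0.0497 0.0236 5;-1.51 -3.22 -0.29 -0.0182 0.0497 0.0236 5
[ 30.12747456 -17.25940886 -13.38569611 131.72928414 -12.13257914
  40.08678713 -75.1629898 ]
```

```bash
cat > fit.py <<'E'
from h import *
from scipy.optimize import least_squares
D=[([71.22608,18.43498,-4.0135,83.16774,1.29505,78.54048,-3.25959],[217.6165,-611.9679,221.5702],[-179.902,.0061,19.582]),
([62.85,19.48,-7.54,79.55,2.31,81.13,-14.45],[337.74,-568.31,242.28],[-180,0,19.9]),
([30.12747456,-17.25940886,-13.38569611,131.72928414,-12.13257914,40.08678713,-75.1629898],[467.6,-128.1,149.3],[-179.2,-25.8,-9.3])]
def fk(q,p,sg):
    h,a,e,b,L,e2,z7,rx=p; q=np.radians(q)
    z=lambda x:Ro.from_rotvec([0,0,x]); y=lambda x:Ro.from_rotvec([0,x,0])
    R=z(sg[0]*q[0]);P=np.array([0,0,h])
    R=R*y(sg[1]*q[1]);P=P+R.apply([0,0,a])+R.apply([e,0,0])
    R=R*z(sg[2]*q[2])*y(sg[3]*q[3]);P=P+R.apply([-e,0,b])
    R=R*z(sg[4]*q[4])*y(sg[5]*q[5]);P=P+R.apply([e2,0,L])
    R=R*z(sg[6]*q[6]+z7); return P,R
def res(p,sg):
    r=[]
    for q,x,o in D:
        P,R=fk(q,p,sg);r+=list(P-x)+list((R.inv()*Ro.from_euler('xyz',o,degrees=True)).as_rotvec()*200)
    r+= list(np.array([p[2],p[5]])*.02)
    return np.array(r)
if __name__=='__main__':
    import itertools
    best=[]
    for s in itertools.product([1,-1],repeat=4):
        sg=[s[0],1,s[1],1,s[2],1,s[3]]
        for z7 in(0,1.57,3.14,-1.57):
            f=least_squares(res,[300,400,0,400,250,0,z7,0],args=(sg,));best.append((f.cost,sg,f.x.round(2)))
    best.sort(key=lambda b:b[0]);
    for b in best[:4]: print(b)
    print(res(best[0][2],best[0][1]).round(1))
E
python3 fit.py
```

```text
(np.float64(113.9360109703999), [-1, 1, -1, 1, -1, 1, -1], array([-58.39, 405.38, 188.  , 507.23, 127.16, 185.89,   1.57,   0.  ]))
(np.float64(113.93601097042672), [-1, 1, -1, 1, -1, 1, -1], array([-58.39, 405.38, 188.  , 507.23, 127.16, 185.89,   1.57,   0.  ]))
(np.float64(113.93601097069076), [-1, 1, -1, 1, -1, 1, -1], array([-58.39, 405.38, 188.  , 507.23, 127.16, 185.89,   1.57,   0.  ]))
(np.float64(113.93601098661921), [-1, 1, -1, 1, -1, 1, -1], array([-58.39, 405.38, 188.  , 507.23, 127.16, 185.89,   1.57,   0.  ]))
[12.4 -1.1  0.8  0.   0.   0.2 -5.8  2.8 -1.  -0.2 -0.8  1.1  0.1  0.9
  0.1  0.2  0.1  0.   3.8  3.7]
```

```bash
python3 -c "
from h import *
plan((450,40,220),-17.5,10,5)"
```

```text
from [ 467.6 -128.1  149.3] [-179.2  -25.8   -9.3] q [ 30. -17. -13. 132. -12.  40. -75.]
-0.19 -3.28 -1.62 -0.0114 -0.0548 0.0276 5;-0.37 -3.26 -1.64 -0.0114 -0.0548 0.0276 5;-0.55 -3.22 -1.65 -0.0114 -0.0548 0.0276 5;-0.73 -3.19 -1.65 -0.0114 -0.0548 0.0276 5;-0.91 -3.15 -1.64 -0.0114 -0.0548 0.0276 5
```

Request:
drive_tool(commands="0 0 0 0 -0.1 0 5;0 0 0 0 -0.08 0 5;0 0 0 0 -0.05 0 5;0 0 0 0 0 0 5;0 0 0 0 0 0 5")

```text
t: 2.85
ee_pos: [468.2, -128.6, 149.2]
orientation: [-179.2, -12.6, -9.3]
force: [-0.4, 0.1, -0.9]
finger_gap: 50.0
gripper_force: 0.0
```

```bash
python3 -c "
from h import *
s=status.observe();print(s['q'].tolist(),s['ee_pos'],s['orientation'])
plan((450,40,220),-17.5,10,5)"
```

```text
[31.67273398763898, -7.729206157188188, -16.786370556836182, 120.90859527776016, -5.192929693471326, 54.07315163970645, -81.80382782544669] [ 468.22857413 -128.58639033  149.24744509] [-179.22603813  -12.64538787   -9.26667817]
from [ 468.2 -128.6  149.2] [-179.2  -12.6   -9.3] q [ 32.  -8. -17. 121.  -5.  54. -82.]
-0.57 -3.29 -1.53 -0.0083 -0.009 0.0282 5;-0.68 -3.26 -1.56 -0.0083 -0.009 0.0282 5;-0.78 -3.23 -1.58 -0.0083 -0.009 0.0282 5;-0.89 -3.19 -1.6 -0.0083 -0.009 0.0282 5;-0.99 -3.15 -1.61 -0.0083 -0.009 0.0282 5
```

Request:
drive_tool(commands="-0.57 -3.29 -1.53 -0.0083 -0.009 0.0282 5;-0.68 -3.26 -1.56 -0.0083 -0.009 0.0282 5;-0.78 -3.23 -1.58 -0.0083 -0.009 0.0282 5;-0.89 -3.19 -1.6 -0.0083 -0.009 0.0282 5;-0.99 -3.15 -1.61 -0.0083 -0.009 0.0282 5")

```text
t: 3.27
ee_pos: [448.2, 41.8, 220.2]
orientation: [179.9, -10.0, -17.6]
force: [1.1, -0.3, -0.1]
finger_gap: 50.2
gripper_force: 0.0
```

Request:
drive_tool(commands="0 0 0 0 0 0 5;0 0 0 0 0 0 5")

```text
t: 3.43
ee_pos: [449.5, 42.4, 220.7]
orientation: [179.9, -10.1, -17.2]
force: [0.2, -0.5, 0.3]
finger_gap: 50.2
gripper_force: 0.0
```

```bash
python3 - <<'E'
import re
s=open('fit.py').read()
from h import *
o=status.observe();print(o['q'].tolist(),o['ee_pos'],o['orientation'])
new="([31.67273398763898,-7.729206157188188,-16.786370556836182,120.90859527776016,-5.192929693471326,54.07315163970645,-81.80382782544669],[468.22857413,-128.58639033,149.24744509],[-179.22603813,-12.64538787,-9.26667817]),\n"
new+=str((o['q'].tolist(),o['ee_pos'].tolist(),o['orientation'].tolist()))
s=s.replace("([62.85,19.48,-7.54,79.55,2.31,81.13,-14.45],[337.74,-568.31,242.28],[-180,0,19.9]),\n","").replace("-9.3])]","-9.3]),\n"+new+"]")
open('fit.py','w').write(s)
E
python3 fit.py
```

```text
[24.857437311222366, -14.227986316835832, -31.9026819531504, 115.87592298365989, -3.5851364975294433, 67.01431165597396, -112.91095517987803] [449.45900117  42.41367582 220.69745827] [179.94861443 -10.14805953 -17.18342044]
(np.float64(553.6164045121549), [-1, 1, -1, 1, -1, 1, -1], array([112.99, 419.2 ,  64.79, 493.68, 244.16,  45.8 ,   1.57,   0.  ]))
(np.float64(553.6164046333703), [-1, 1, -1, 1, -1, 1, -1], array([112.99, 419.2 ,  64.79, 493.68, 244.16,  45.8 ,   1.57,   0.  ]))
(np.float64(553.616404692291), [-1, 1, -1, 1, -1, 1, -1], array([112.99, 419.2 ,  64.79, 493.68, 244.16,  45.8 ,   1.57,   0.  ]))
(np.float64(553.6164056372655), [-1, 1, -1, 1, -1, 1, -1], array([112.98, 419.2 ,  64.79, 493.68, 244.16,  45.8 ,   1.57,   0.  ]))
[ 18.3  12.6 -10.9   0.    0.    0.2  -3.5  12.3  -4.6   0.2   0.1   0.
   9.9   3.4   2.4   0.   -0.    0.2   2.9   3.7  13.    0.    0.    0.2
   1.3   0.9]
```

```bash
sed -i "s/h,a,e,b,L,e2,z7,rx=p;/h,a,e,b,L,e2,z7,rx,ya,yb,yc,e3=p;/; s/R.apply(\[e,0,0\])/R.apply([e,ya,0])/; s/R.apply(\[-e,0,b\])/R.apply([e3,yb,b])/; s/R.apply(\[e2,0,L\])/R.apply([e2,yc,L])/; s/\[300,400,0,400,250,0,z7,0\]/[300,400,0,400,250,0,z7,0,0,0,0,0]/; s/np.array(\[p\[2\],p\[5\]\])/np.array([p[2],p[5],p[8],p[9],p[10],p[11]])/; s/repeat=4/repeat=0/; s/in itertools.product(.*):/in [(-1,-1,-1,-1)]:/" fit.py; python3 fit.py
```

```text
(np.float64(0.09098026948259014), [-1, 1, -1, 1, -1, 1, -1], array([ 2.4952e+02,  4.6801e+02,  2.0000e-02,  5.1243e+02,  3.6922e+02,
       -5.1000e-01,  1.5700e+00, -7.1285e+02, -1.5410e+01, -8.5900e+00,
       -2.5500e+00, -1.4000e-01]))
(np.float64(0.09098026948266309), [-1, 1, -1, 1, -1, 1, -1], array([ 2.49520e+02,  4.68010e+02,  2.00000e-02,  5.12430e+02,
        3.69220e+02, -5.10000e-01,  1.57000e+00,  2.03671e+03,
       -1.54100e+01, -8.59000e+00, -2.55000e+00, -1.40000e-01]))
(np.float64(0.09098026948267851), [-1, 1, -1, 1, -1, 1, -1], array([ 2.49520e+02,  4.68010e+02,  2.00000e-02,  5.12430e+02,
        3.69220e+02, -5.10000e-01,  1.57000e+00,  2.03673e+03,
       -1.54100e+01, -8.59000e+00, -2.55000e+00, -1.40000e-01]))
(np.float64(0.09098026948303607), [-1, 1, -1, 1, -1, 1, -1], array([ 2.49520e+02,  4.68010e+02,  2.00000e-02,  5.12430e+02,
        3.69220e+02, -5.10000e-01,  1.57000e+00,  1.40022e+03,
       -1.54100e+01, -8.59000e+00, -2.55000e+00, -1.40000e-01]))
[-0.  -0.  -0.   0.   0.   0.2 -0.   0.  -0.   0.2  0.1  0.   0.   0.
  0.   0.  -0.   0.2  0.  -0.  -0.   0.   0.   0.2  0.  -0.  -0.3 -0.2
 -0.1 -0. ]
```

```bash
cat > ik.py <<'E'
from fit import *
P=[249.52,468.01,.02,512.43,369.22,-.51,1.5708,0,-15.41,-8.59,-2.55,-.14];SG=[-1,1,-1,1,-1,1,-1]
LO=np.array([-163.9,-17.2,-79,3.3,-89,5.5,-154]);HI=np.array([163.9,119.8,71,140.2,269,117.6,154])
def ik(x,R,q0s):
    best=None
    for q0 in q0s:
        def r(q):
            p,Q=fk(q,P,SG);return np.r_[p-x,(Q.inv()*R).as_rotvec()*300]
        f=least_squares(r,np.clip(q0,LO+2,HI-2),bounds=(LO,HI),x_scale=30)
        if best is None or f.cost<best.cost: best=f
    return best
if __name__=='__main__':
    q=np.array(D[-1][0]); Q=[q,q*[1,1,0,1,1,1,1],q+[-40,0,40,0,0,0,0],q+[20,0,-20,0,20,0,0]]
    for t in(0,10,20,25,30,35,40):
        tz=np.radians(t);out=63-18.7*np.sin(tz)
        for gz in(60,150):
            x=np.array([494-.954*out,30+.301*out,gz-18.7*np.cos(tz)])
            f=ik(x,ori(-17.5,t),Q);print(t,gz,x.round(0),round(f.cost,1),f.x.round(0))
E
python3 ik.py
```

```text
0 60 [434.  49.  41.] 0.0 [  34.    6.  -45.  122.    5.   54. -121.]
0 150 [434.  49. 131.] 0.0 [ -15.   -4.    5.  119.    0.   65. -118.]
10 60 [437.  48.  42.] 0.0 [ -19.   -3.    5.  131.    8.   44. -127.]
10 150 [437.  48. 132.] 0.0 [ -12.  -10.   -2.  125.    6.   57. -124.]
20 60 [440.  47.  42.] 0.0 [  -5.   -8.  -13.  137.   17.   36. -139.]
20 150 [440.  47. 132.] 0.0 [ -26.  -17.    6.  132.   18.   50. -138.]
25 60 [441.  47.  43.] 0.0 [   3.  -10.  -24.  140.   22.   31. -146.]
25 150 [441.  47. 133.] 35.9 [ -12.  -17.  -10.  134.   18.   46. -140.]
30 60 [443.  46.  44.] 58.5 [  43.  -17.  -62.  140.    7.   26. -135.]
30 150 [443.  46. 134.] 167.0 [ -16.  -17.  -10.  136.   26.   44. -150.]
35 60 [444.  46.  45.] 338.8 [  44.  -17.  -67.  140.   17.   25. -148.]
35 150 [444.  46. 135.] 377.3 [  -9.  -17.  -18.  137.   30.   40. -154.]
40 60 [445.  45.  46.] 864.0 [  46.  -17.  -70.  140.   23.   24. -154.]
40 150 [445.  45. 136.] 882.6 [  -0.  -17.  -25.  138.   30.   37. -154.]
```

```bash
python3 -c "
from h import *
plan((437,47.5,125),-17.5,8,5,n=5)"
```

```text
from [449.5  42.4 220.7] [179.9 -10.1 -17.2] q [  25.  -14.  -32.  116.   -4.   67. -113.]
-0.6 -0.03 1.84 0 -0.0075 0.0011 5;-0.59 -0.02 1.84 0 -0.0075 0.0011 5;-0.57 -0.02 1.85 0 -0.0075 0.0011 5;-0.56 -0.02 1.85 0 -0.0075 0.0011 5;-0.55 -0.02 1.85 0 -0.0075 0.0011 5
```

Request:
drive_tool(commands="-0.6 -0.03 1.84 0 -0.0075 0.0011 5;-0.59 -0.02 1.84 0 -0.0075 0.0011 5;-0.57 -0.02 1.85 0 -0.0075 0.0011 5;-0.56 -0.02 1.85 0 -0.0075 0.0011 5;-0.55 -0.02 1.85 0 -0.0075 0.0011 5")

```text
t: 3.85
ee_pos: [435.5, 44.1, 122.3]
orientation: [180.0, -7.8, -17.9]
force: [-0.2, 0.9, -0.5]
finger_gap: 50.0
gripper_force: 0.0
```

Request:
drive_tool(commands="0 0 0 0 0 0 5;0 0 0 0 0 0 5")

```text
t: 4.02
ee_pos: [435.4, 44.8, 122.9]
orientation: [180.0, -7.7, -17.8]
force: [0.4, 0.5, -0.1]
finger_gap: 49.7
gripper_force: 0.0
```

```bash
python3 -c "
from h import *
plan((440,47,44),-17.5,20,5,n=5)
d=grab('top');a=cv2.resize(d['pixels'][200:340,230:400,::-1],None,fx=3,fy=3);cv2.imwrite('pics/a1.png',a)"
```

```text
from [435.4  44.8 122.9] [180.   -7.7 -17.8] q [  25.   -9.  -34.  123.   -2.   57. -117.]
-0.14 -0.07 1.57 0.0004 0.0431 -0.0011 5;-0.2 -0.07 1.57 0.0004 0.0431 -0.0011 5;-0.27 -0.07 1.56 0.0004 0.0431 -0.0011 5;-0.34 -0.07 1.54 0.0004 0.0431 -0.0011 5;-0.4 -0.07 1.53 0.0004 0.0431 -0.0011 5
```

View pics/a1.png

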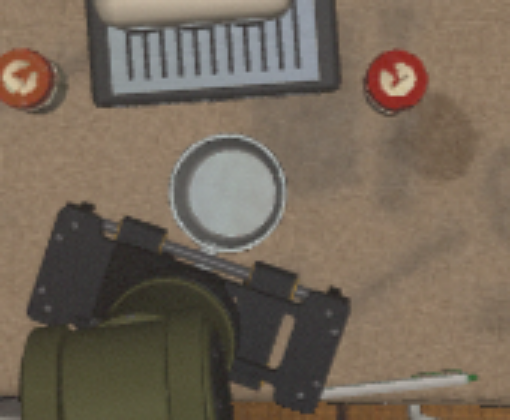

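The picture shows the gripper straddling the handle line, with the mug rim centre at crop (228,192) and clear of the fingers. Descending.

Request:
drive_tool(commands="-0.14 -0.07 1.57 0.0004 0.0431 -0.0011 5;-0.2 -0.07 1.57 0.0004 0.0431 -0.0011 5;-0.27 -0.07 1.56 0.0004 0.0431 -0.0011 5;-0.34 -0.07 1.54 0.0004 0.0431 -0.0011 5;-0.4 -0.07 1.53 0.0004 0.0431 -0.0011 5")

```text
t: 4.48
ee_pos: [443.3, 48.3, 46.6]
orientation: [-179.9, -20.5, -17.5]
force: [0.2, -0.4, 0.4]
finger_gap: 50.0
gripper_force: 0.0
```

Request:
drive_tool(commands="0 0 0 0 0 0 5;0 0 0 0 0 0 3;0 0 0 0 0 0 2;0 0 0 0 0 0 0;0 0 0 0 0 0 0", force=30)

```text
t: 4.9
ee_pos: [443.3, 48.8, 46.8]
orientation: [-179.9, -20.3, -17.5]
force: [-0.7, -0.5, 0.2]
finger_gap: 31.0
gripper_force: 0.0
```

Request:
drive_tool(commands="0 0 0 0 0 0 0;0 0 0 0 0 0 0;0 0 0 0 0 0 0")

```text
t: 5.15
ee_pos: [441.9, 48.8, 45.5]
orientation: [-179.9, -20.2, -17.4]
force: [-0.8, -0.7, 1.0]
finger_gap: 11.4
gripper_force: 25.1
```

```bash
python3 -c "
from h import *
plan((452,46,70),-17.5,20,0,n=4)"
```

```text
from [441.9  48.8  45.5] [-179.9  -20.2  -17.4] q [  25.   -9.  -42.  136.    9.   35. -131.]
0.46 -0.01 -0.48 -0.0005 -0.0007 0.0004 0;0.46 -0.01 -0.48 -0.0005 -0.0007 0.0004 0;0.46 -0.01 -0.49 -0.0005 -0.0007 0.0004 0;0.45 -0.01 -0.49 -0.0005 -0.0007 0.0004 0
```

Request:
drive_tool(commands="0.4 0 -1 0 0 0 0;0.4 0 -1 0 0 0 0;0.5 0 -1.5 0 0 0 0;0.8 0 -1.8 0 0 0 0;0.8 0 -1.8 0 0 0 0", force=45)

```text
t: 5.57
ee_pos: [442.7, 47.5, 121.4]
orientation: [180.0, -20.0, -17.4]
force: [0.7, 0.1, -3.4]
finger_gap: 11.0
gripper_force: 45.0
```

Request:
drive_tool(commands="0.5 0 -0.9 0 0 0 0;0 0 0 0 0 0 0;0 0 0 0 0 0 0")

```text
t: 5.82
ee_pos: [445.1, 47.7, 131.4]
orientation: [-179.9, -20.1, -17.4]
force: [0.1, 1.0, -3.6]
finger_gap: 10.8
gripper_force: 45.0
```

```bash
python3 -c "
from h import *
plan((561,41.7,130),5,20,0,n=10)
d=grab('scene');a=cv2.resize(d['pixels'][150:370,190:430,::-1],None,fx=2.5,fy=2.5);cv2.imwrite('pics/a2.png',a)"
```

```text
from [445.1  47.7 131.4] [-179.9  -20.1  -17.4] q [  16.  -17.  -30.  131.    3.   47. -123.]
1.05 -0.29 0.4 0.0133 -0.0002 -0.0367 0;1.06 -0.24 0.4 0.0133 -0.0002 -0.0367 0;1.07 -0.2 0.41 0.0133 -0.0002 -0.0367 0;1.08 -0.15 0.41 0.0133 -0.0002 -0.0367 0;1.08 -0.11 0.41 0.0133 -0.0002 -0.0367 0
1.08 -0.06 0.41 0.0133 -0.0002 -0.0367 0;1.08 -0.02 0.41 0.0133 -0.0002 -0.0367 0;1.08 0.03 0.41 0.0133 -0.0002 -0.0367 0;1.08 0.07 0.41 0.0133 -0.0002 -0.0367 0;1.08 0.12 0.41 0.0133 -0.0002 -0.0367 0
```

View pics/a2.png

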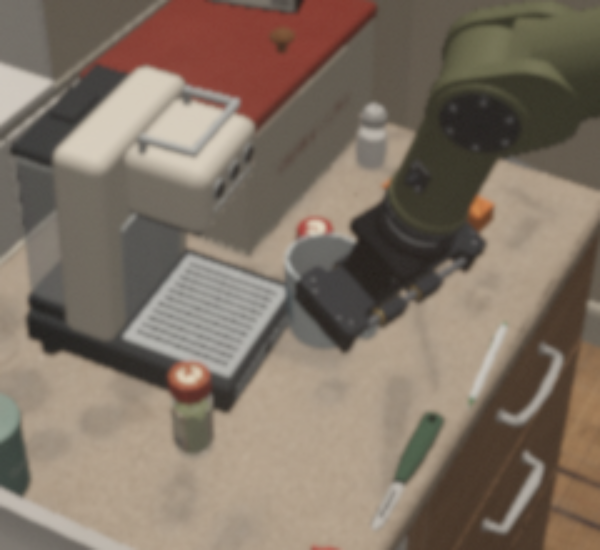

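The mug hangs upright from the gripper, lifted clear, at about (325,290) in the crop. Carrying it over the tray.

Request:
drive_tool(commands="1.05 -0.29 0.4 0.0133 0 -0.0367 0;1.06 -0.24 0.4 0.0133 0 -0.0367 0;1.07 -0.2 0.41 0.0133 0 -0.0367 0;1.08 -0.15 0.41 0.0133 0 -0.0367 0;1.08 -0.11 0.41 0.0133 0 -0.0367 0")

```text
t: 6.28
ee_pos: [502.6, 44.0, 129.1]
orientation: [180.0, -19.9, -6.1]
force: [-0.5, 0.9, -3.1]
finger_gap: 11.4
gripper_force: 45.0
```

Request:
drive_tool(commands="1.08 -0.06 0.41 0.0133 0 -0.0367 0;1.08 -0.02 0.41 0.0133 0 -0.0367 0;1.08 0.03 0.41 0.0133 0 -0.0367 0;1.08 0.07 0.41 0.0133 0 -0.0367 0;1.08 0.12 0.41 0.0133 0 -0.0367 0")

```text
t: 6.7
ee_pos: [560.3, 41.0, 128.3]
orientation: [180.0, -19.9, 5.1]
force: [0.2, 0.7, -3.1]
finger_gap: 11.4
gripper_force: 45.0
```

Request:
drive_tool(commands="0 0 0 0 0 0 0;0 0 0 0 0 0 0;0 0 0 0 0 0 0")

```text
t: 6.95
ee_pos: [559.9, 41.2, 129.2]
orientation: [180.0, -20.0, 5.0]
force: [-0.9, -0.6, -2.6]
finger_gap: 11.0
gripper_force: 45.0
```

```bash
python3 -c "
from h import *
plan((561,41.7,106),5,20,0,n=4)"
```

```text
from [559.9  41.2 129.2] [180. -20.   5.] q [ 15.  -2. -22. 120.   0.  42. -92.]
-0.17 -0.01 0.55 0.0001 0.0001 -0.0002 0;-0.17 -0.01 0.55 0.0001 0.0001 -0.0002 0;-0.17 -0.01 0.55 0.0001 0.0001 -0.0002 0;-0.17 -0.01 0.55 0.0001 0.0001 -0.0002 0
```

Request:
drive_tool(commands="-0.2 0 0.55 0 0 0 0;-0.2 0 0.55 0 0 0 0;-0.2 0 0.55 0 0 0 0;-0.15 0 0.4 0 0 0 0;0 0 0 0 0 0 0")

```text
t: 7.37
ee_pos: [560.3, 41.1, 107.2]
orientation: [180.0, -20.0, 5.0]
force: [0.6, -0.5, -3.6]
finger_gap: 11.1
gripper_force: 45.0
```

Request:
drive_tool(commands="-0.07 0 0.19 0 0 0 0;0 0 0 0 0 0 0")

```text
t: 7.53
ee_pos: [561.5, 41.2, 106.7]
orientation: [180.0, -20.1, 5.0]
force: [0.3, 0.2, -3.3]
finger_gap: 11.3
gripper_force: 45.0
```

Request:
drive_tool(commands="-0.07 0 0.19 0 0 0 0;0 0 0 0 0 0 0")

```text
t: 7.7
ee_pos: [561.7, 41.1, 104.9]
orientation: [180.0, -20.2, 5.0]
force: [0.1, 0.2, -2.8]
finger_gap: 11.1
gripper_force: 45.0
```

Request:
drive_tool(commands="-0.07 0 0.19 0 0 0 0;0 0 0 0 0 0 0")

```text
t: 7.87
ee_pos: [562.5, 41.2, 103.9]
orientation: [180.0, -20.3, 5.0]
force: [-2.6, 0.5, 2.3]
finger_gap: 11.2
gripper_force: 45.0
```

Request:
drive_tool(commands="0 0 0 0 0 0 2;0 0 0 0 0 0 4;0 0 0 0 0 0 5;0 0 0 0 0 0 5;0 0 0 0 0 0 5")

```text
t: 8.28
ee_pos: [561.8, 41.1, 103.1]
orientation: [180.0, -20.2, 5.0]
force: [-0.2, 0.4, -0.4]
finger_gap: 36.9
gripper_force: 0.0
```

```bash
python3 -c "
from h import *
plan((564.5,41.4,102),5,40,5,n=5)
for n,b in(('scene',(150,370,190,430)),('top',(150,330,220,400))):
    d=grab(n);a=cv2.resize(d['pixels'][b[0]:b[1],b[2]:b[3],::-1],(400,400));cv2.imwrite('pics/'+n+'3.png',a)
cv2.imwrite('pics/a3.png',np.hstack([cv2.imread('pics/scene3.png'),cv2.imread('pics/top3.png')]))"
```

```text
from [561.8  41.1 103.1] [180.  -20.2   5. ] q [ 15.   1. -22. 121.   2.  38. -94.]
0.04 0 0.04 0.0001 0.0692 0 5;0.04 0 0.04 0.0001 0.0692 0 5;0.04 0 0.04 0.0001 0.0692 0 5;0.03 0 0.05 0.0001 0.0692 0 5;0.03 0 0.05 0.0001 0.0692 0 5
```

View pics/a3.png

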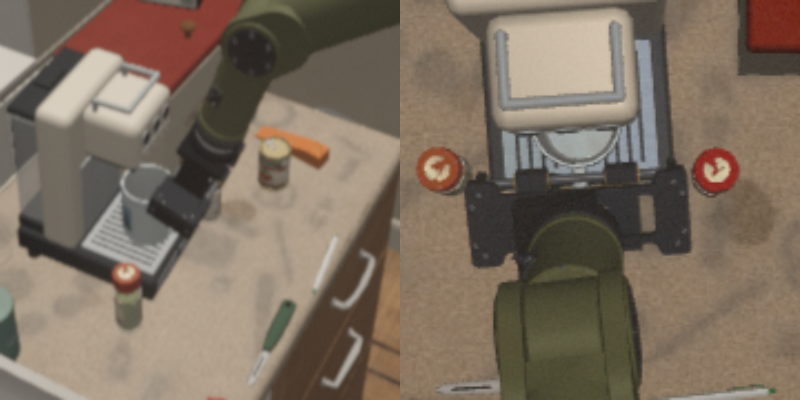

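The mug stands on the tray with the fingers straddling its handle: rim centre near composite (577,140), head centre near (563,70). Checking the lateral alignment, then tilting the tool to 40°.

```bash
python3 -c "
from h import *
d=grab('top')
print(onz(d,293.3,181,283),onz(d,299.6,224.5,150),[proj(d,(564.5+k,42+.084*k-90,40)) for k in(0,60,120)])
# head side edges
g=cv2.cvtColor(d['pixels'],cv2.COLOR_RGB2HSV)
for v in(170,180,190,200):
    r=np.nonzero((g[v,240:345,2]>150)&(g[v,240:345,1]>20)&(g[v,240:345,0]<25))[0]+240;print(v,r.min(),r.max(),onz(d,(r.min()+r.max())/2+.5,v,280).round(0))
m=cv2.inRange(g,(0,0,40),(180,38,255))
for v in(212,215,218): print(v,''.join('#' if x else '.' for x in m[v,270:340]))
"
```

```text
[641.56411051  47.49971557 283.        ] [573.08453264  41.74655562 150.        ] [(np.float64(343.51040414136037), np.float64(232.67622914566516)), (np.float64(341.6524009988139), np.float64(205.04869937418445)), (np.float64(339.80149324963503), np.float64(177.52667437124518))]
170 250 323 [662.  59. 280.]
180 269 341 [644.  26. 280.]
190 270 324 [626.  40. 280.]
200 264 324 [608.  45. 280.]
212 ######################################################################
215 ######################################################################
218 ######################################################################
```

Request:
drive_tool(commands="0.04 0 0.04 0 0.0692 0 5;0.04 0 0.04 0 0.0692 0 5;0.04 0 0.04 0 0.0692 0 5;0.03 0 0.05 0 0.0692 0 5;0.03 0 0.05 0 0.0692 0 5")

```text
t: 8.85
ee_pos: [564.3, 41.1, 102.4]
orientation: [179.9, -40.2, 5.0]
force: [0.4, 0.8, -0.8]
finger_gap: 50.2
gripper_force: 0.0
```

Request:
drive_tool(commands="0 0 0 0 0 0 3;0 0 0 0 0 0 0;0 0 0 0 0 0 0;0 0 0 0 0 0 0;0 0 0 0 0 0 0", force=45)

```text
t: 9.27
ee_pos: [565.6, 41.6, 103.0]
orientation: [180.0, -40.1, 5.0]
force: [-0.3, 0.4, 0.5]
finger_gap: 24.7
gripper_force: 0.0
```

Request:
drive_tool(commands="0 0 0 0 0 0 0;0 0 0 0 0 0 0;0 0 0 0 0 0 0;0.38 0 -0.46 0 0 0 0;0.39 0 -0.46 0 0 0 0")

```text
t: 9.68
ee_pos: [562.6, 41.2, 112.3]
orientation: [180.0, -39.7, 5.0]
force: [-0.2, 0.3, -4.2]
finger_gap: 11.4
gripper_force: 45.0
```

Request:
drive_tool(commands="0 0 0 0 0 0 0;0.6 0 0.5 0 0 0 0;0.6 0 0.5 0 0 0 0;0.6 0 0.5 0 0 0 0;0.57 0 0.5 0 0 0 0")

```text
t: 10.1
ee_pos: [596.0, 44.3, 113.6]
orientation: [180.0, -40.0, 5.0]
force: [0.2, -0.4, -3.2]
finger_gap: 11.2
gripper_force: 45.0
```

Request:
drive_tool(commands="0 0 0 0 0 0 0;0 0 0 0 0 0 0;-0.25 0 0.3 0 0 0 0;-0.13 0 0.15 0 0 0 0;0 0 0 0 0 0 0")

```text
t: 10.52
ee_pos: [594.1, 43.9, 106.5]
orientation: [180.0, -39.9, 5.0]
force: [0.1, 0.2, -3.6]
finger_gap: 11.4
gripper_force: 45.0
```

Request:
drive_tool(commands="-0.13 0 0.15 0 0 0 0;0 0 0 0 0 0 0")

```text
t: 10.68
ee_pos: [594.6, 44.0, 105.3]
orientation: [180.0, -39.9, 5.0]
force: [-0.0, -0.4, -2.7]
finger_gap: 11.5
gripper_force: 45.0
```

Request:
drive_tool(commands="-0.1 0 0.12 0 0 0 0;0 0 0 0 0 0 0")

```text
t: 10.85
ee_pos: [595.0, 44.0, 104.2]
orientation: [180.0, -40.0, 5.0]
force: [-0.4, 0.9, -1.5]
finger_gap: 10.9
gripper_force: 45.0
```

Request:
drive_tool(commands="0 0 0 0 0 0 0;0 0 0 0 0 0 0")

```text
t: 11.02
ee_pos: [595.1, 44.0, 104.4]
orientation: [180.0, -40.0, 5.0]
force: [0.1, 0.9, -3.1]
finger_gap: 11.1
gripper_force: 45.0
```

```bash
python3 -c "
from h import *
for n,b in(('scene',(150,350,190,390)),('top',(150,330,220,400))):
    d=grab(n);a=cv2.resize(d['pixels'][b[0]:b[1],b[2]:b[3],::-1],(400,400));cv2.imwrite('pics/'+n+'4.png',a)
cv2.imwrite('pics/a4.png',np.hstack([cv2.imread('pics/scene4.png'),cv2.imread('pics/top4.png')]))"
```

```text
(no output)
```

View pics/a4.png

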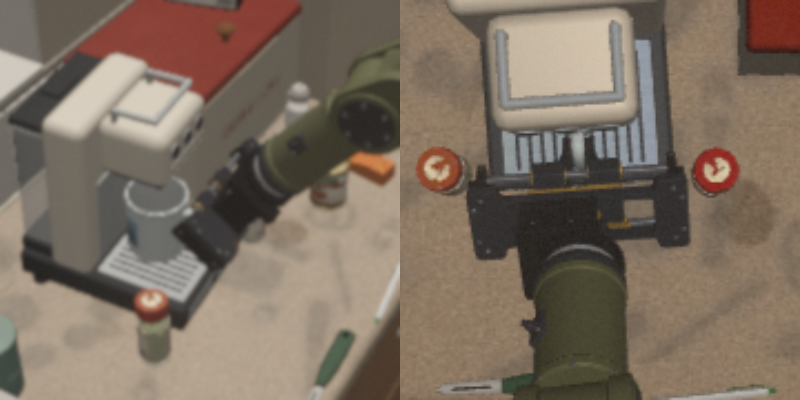

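The mug is under the brew head, rim at composite (158,195) in the scene half. Checking that position while lowering.

Request:
drive_tool(commands="-0.13 0 0.15 0 0 0 0;0 0 0 0 0 0 0;0 0 0 0 0 0 0")

```text
t: 11.37
ee_pos: [596.3, 44.2, 103.8]
orientation: [179.9, -40.2, 5.0]
force: [-1.6, -0.4, 2.1]
finger_gap: 11.3
gripper_force: 45.0
```

Request:
drive_tool(commands="-0.1 0 0.12 0 0 0 0;0 0 0 0 0 0 0;0 0 0 0 0 0 0")

```text
t: 11.62
ee_pos: [597.3, 44.2, 103.6]
orientation: [179.9, -40.3, 5.0]
force: [-5.8, -0.1, 8.3]
finger_gap: 11.2
gripper_force: 45.0
```

```bash
python3 -c "
from h import *
d=grab('scene');print(onz(d,269,247.5,153), proj(d,(646,48.5,153)))
# tray corner & rim ref
print(proj(d,(564.5-7.5,42+90,8)))"
```

```text
[638.75544959  48.73779594 153.        ] (np.float64(266.7193286557613), np.float64(246.56226905691608))
(np.float64(280.49171362195983), np.float64(317.42646991025833))
```

Request:
drive_tool(commands="0.06 0 -0.08 0 0 0 0;0 0 0 0 0 0 2;0 0 0 0 0 0 4;0 0 0 0 0 0 5;0 0 0 0 0 0 5")

```text
t: 12.08
ee_pos: [594.7, 44.0, 101.3]
orientation: [180.0, -39.9, 5.0]
force: [-0.4, -0.1, -0.2]
finger_gap: 30.0
gripper_force: 0.0
```

Request:
drive_tool(commands="0 0 0 0 0 0 5;0 0 -1 0 0 0 5;0 0 -2 0 0 0 5;0 0 -3.5 0 0 0 5;0 0 -3.5 0 0 0 5")

```text
t: 12.5
ee_pos: [545.4, 37.9, 168.4]
orientation: [-179.9, -39.6, 4.7]
force: [-9.7, -1.0, 14.2]
finger_gap: 49.2
gripper_force: 0.0
```

Request:
drive_tool(commands="-2 0 -2 0 0 0 5;-2 0 -2 0 0 0 5;0 0 0 0 0 0 5")

```text
t: 12.75
ee_pos: [529.6, 37.4, 145.4]
orientation: [-180.0, -38.3, 5.1]
force: [-0.6, -0.3, -0.2]
finger_gap: 49.7
gripper_force: 0.0
```

```bash
python3 -c "
from h import *
d=grab('scene');a=cv2.resize(d['pixels'][180:330,190:390,::-1],None,fx=4,fy=4,interpolation=cv2.INTER_CUBIC);cv2.imwrite('pics/a5.png',a)
t=grab('top')
hsv=cv2.cvtColor(t['pixels'],cv2.COLOR_RGB2HSV)
m=cv2.inRange(hsv,(5,170,120),(18,255,255));m[:,:400]=0;m[:200]=0;m[300:]=0;m[:,500:]=0
m=cv2.inRange(hsv,(5,170,120),(18,255,255));m[:,:430]=0;m[:205]=0;m[300:]=0;m[:,500:]=0
for v in(222,240,260,280):
    r=np.nonzero(m[v])[0];z=2.5+min(1,max(0,(600-onz(t,460,v,14)[0]))/115)*24.5;print(v,r.min(),r.max(),onz(t,(r.min()+r.max()+1)/2,v,z).round(1))
plan((440,-180,210),-10,15,5)"
```

```text
222 461 476 [ 595.1 -326.7    3.8]
240 458 474 [ 554.6 -319.7   12.2]
260 456 471 [ 510.3 -312.6   21.6]
280 452 468 [ 466.6 -304.3   27. ]
from [531.6  37.1 147.7] [180.  -38.6   5.1] q [  3. -17. -10. 138.  -4.  21. -89.]
-0.68 2.97 -1.68 -0.017 -0.0585 0.0338 5;-0.67 3.02 -1.59 -0.017 -0.0585 0.0338 5;-0.66 3.07 -1.5 -0.017 -0.0585 0.0338 5;-0.64 3.12 -1.41 -0.017 -0.0585 0.0338 5;-0.61 3.16 -1.32 -0.017 -0.0585 0.0338 5
-0.58 3.21 -1.23 -0.017 -0.0585 0.0338 5;-0.54 3.24 -1.14 -0.017 -0.0585 0.0338 5
```

View pics/a5.png

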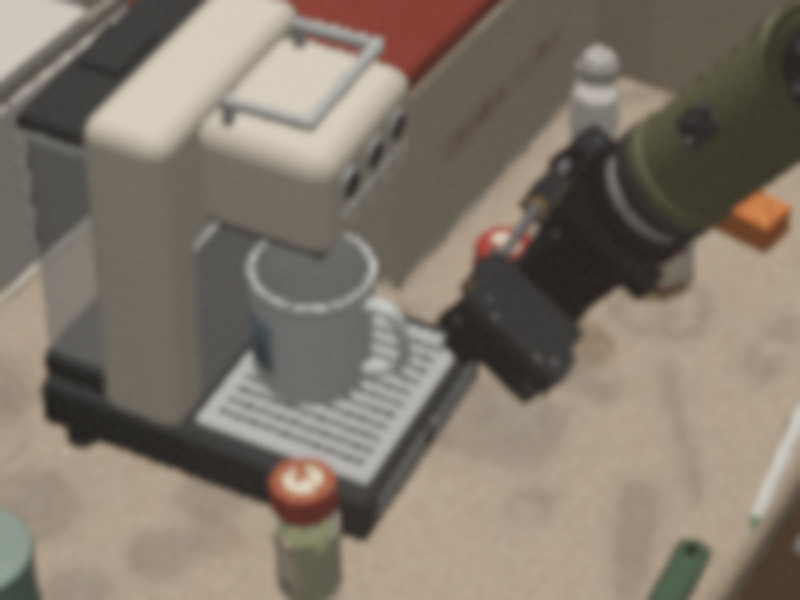

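The mug stands upright under the head, rim centre at crop (311,270), i.e. px (268,247), with its handle forward and the gripper clear. Now the wedge: checking the reach for the push.

Run:
```python
from ik import *
q=status.observe()['q'];Q=[q,q*[1,1,0,1,1,1,1],q+[0,15,0,0,0,20,0]]
for yaw in(4.8,):
  for t in(0,10,20):
    for d in(145,130,115,95,40):
        tz=np.radians(t);u=np.array([np.cos(np.radians(yaw)),np.sin(np.radians(yaw))])
        g=np.array([564.5,42])-d*u; x=np.r_[g+18.7*np.sin(tz)*u,23.6-18.7*np.cos(tz)]
        f=ik(x,ori(yaw,t),Q);print(t,d,x.round(0),round(f.cost,1),f.x.round(0))
```

```text
0 145 [420.  30.   5.] 0.0 [ -8.   5.   0. 127.  -0.  48. -93.]
0 130 [435.  31.   5.] 0.0 [  9.   7. -18. 125.   3.  48. -95.]
0 115 [450.  32.   5.] 0.0 [  7.   9. -16. 123.   3.  49. -95.]
0 95 [470.  34.   5.] 0.0 [  2.  11. -10. 120.   3.  49. -95.]
0 40 [525.  39.   5.] 0.0 [ 13.  18. -22. 113.   8.  51. -99.]
10 145 [423.  30.   5.] 0.0 [  4.  -2. -12. 135.   0.  37. -93.]
10 130 [438.  31.   5.] 0.0 [ -8.  -0.   0. 133.   1.  37. -94.]
10 115 [453.  33.   5.] 0.0 [  2.   2. -10. 131.   1.  37. -94.]
10 95 [473.  34.   5.] 0.0 [  2.   4. -10. 128.   2.  37. -95.]
10 40 [528.  39.   5.] 0.0 [  1.  10.  -9. 121.   3.  38. -95.]
20 145 [426.  30.   6.] 2.2 [ 69. -17. -71. 140. -35.  30. -61.]
20 130 [441.  32.   6.] 0.3 [  8.  -5. -16. 140.  -1.  25. -93.]
20 115 [456.  33.   6.] 0.0 [-18.  -4.  10. 139.   5.  25. -98.]
20 95 [476.  35.   6.] 0.0 [ 23.  -0. -31. 136.   2.  25. -95.]
20 40 [531.  39.   6.] 0.0 [  1.   6.  -9. 130.   5.  25. -97.]
```

Request:
drive_tool(commands="-0.68 2.97 -1.68 -0.017 -0.0585 0.0338 6;-0.67 3.02 -1.59 -0.017 -0.0585 0.0338 6;-0.66 3.07 -1.5 -0.017 -0.0585 0.0338 6;-0.64 3.12 -1.41 -0.017 -0.0585 0.0338 6;-0.61 3.16 -1.32 -0.017 -0.0585 0.0338 6")

```text
t: 13.27
ee_pos: [476.1, -120.4, 189.8]
orientation: [-179.3, -21.5, -6.1]
force: [0.6, 0.1, -0.8]
finger_gap: 60.0
gripper_force: 0.0
```

Request:
drive_tool(commands="-0.58 3.21 -1.23 -0.017 -0.0585 0.0338 6;-0.54 3.24 -1.14 -0.017 -0.0585 0.0338 6;0 0 0 0 0 0 6")

```text
t: 13.52
ee_pos: [451.4, -187.6, 209.7]
orientation: [179.9, -15.0, -10.5]
force: [1.1, -0.5, 0.7]
finger_gap: 59.9
gripper_force: 0.0
```

```bash
python3 -c "
from h import *
plan((472,-305,120),-9.9,10,6)"
```

```text
from [ 451.4 -187.6  209.7] [179.9 -15.  -10.5] q [ 21. -12.   0. 118.  -3.  59. -78.]
0.43 2.79 2.44 0.0012 -0.0218 -0.0026 6;0.47 2.79 2.43 0.0012 -0.0218 -0.0026 6;0.52 2.79 2.42 0.0012 -0.0218 -0.0026 6;0.56 2.8 2.4 0.0012 -0.0218 -0.0026 6
```

Request:
drive_tool(commands="0.43 2.79 2.44 0.0012 -0.0218 -0.0026 6;0.47 2.79 2.43 0.0012 -0.0218 -0.0026 6;0.52 2.79 2.42 0.0012 -0.0218 -0.0026 6;0.56 2.8 2.4 0.0012 -0.0218 -0.0026 6;0 0 0 0 0 0 6")

```text
t: 13.93
ee_pos: [469.5, -301.9, 109.7]
orientation: [-179.8, -9.3, -9.7]
force: [-0.7, -0.2, -0.7]
finger_gap: 59.9
gripper_force: 0.0
```

Request:
drive_tool(commands="0 0 0 0 0 0 6;0 0 0 0 0 0 6")

```text
t: 14.1
ee_pos: [472.4, -296.7, 116.0]
orientation: [-179.8, -9.8, -9.4]
force: [0.3, 0.1, 0.6]
finger_gap: 60.0
gripper_force: 0.0
```

```bash
python3 -c "
from h import *
plan((471.5,-305,6),-9.9,10,6,n=8)"
```

```text
from [ 472.4 -296.7  116. ] [-179.8   -9.8   -9.4] q [ 25.   5.   8. 112.  -6.  54. -64.]
-0.23 0.11 1.36 -0.0007 0.0004 0.0011 6;-0.23 0.11 1.36 -0.0007 0.0004 0.0011 6;-0.23 0.11 1.36 -0.0007 0.0004 0.0011 6;-0.23 0.11 1.36 -0.0007 0.0004 0.0011 6;-0.23 0.11 1.36 -0.0007 0.0004 0.0011 6
-0.23 0.11 1.36 -0.0007 0.0004 0.0011 6;-0.23 0.11 1.36 -0.0007 0.0004 0.0011 6;-0.23 0.1 1.36 -0.0007 0.0004 0.0011 6
```

Request:
drive_tool(commands="-0.23 0.11 1.36 0 0 0 6;-0.23 0.11 1.36 0 0 0 6;-0.23 0.11 1.36 0 0 0 6;-0.23 0.11 1.36 0 0 0 6;-0.23 0.11 1.36 0 0 0 6")

```text
t: 14.52
ee_pos: [473.1, -301.4, 49.1]
orientation: [-179.8, -10.1, -9.2]
force: [0.5, 0.3, -0.2]
finger_gap: 60.1
gripper_force: 0.0
```

Request:
drive_tool(commands="0 0 0 0 0 0 6;0 0 0 0 0 0 6;0 0 0 0 0 0 6")

```text
t: 14.77
ee_pos: [472.9, -302.2, 49.3]
orientation: [-179.8, -10.0, -9.3]
force: [-0.8, -0.6, 0.4]
finger_gap: 60.2
gripper_force: 0.0
```

```bash
python3 -c "
from h import *
plan((471.5,-305,6),-9.9,10,6,n=4)"
```

```text
from [ 472.9 -302.2   49.3] [-179.8  -10.    -9.3] q [ 26.  10.   8. 115.  -8.  46. -61.]
-0.21 0.08 1.06 -0.0011 0.0001 0.0026 6;-0.21 0.08 1.06 -0.0011 0.0001 0.0026 6;-0.21 0.08 1.06 -0.0011 0.0001 0.0026 6;-0.21 0.08 1.06 -0.0011 0.0001 0.0026 6
```

Request:
drive_tool(commands="-0.21 0.08 1.06 -0.0011 0 0.0026 6;-0.21 0.08 1.06 -0.0011 0 0.0026 6;-0.21 0.08 1.06 -0.0011 0 0.0026 6;-0.21 0.08 1.06 -0.0011 0 0.0026 6;0 0 0 0 0 0 6")

```text
t: 15.18
ee_pos: [469.6, -305.1, 2.2]
orientation: [-179.9, -9.7, -10.0]
force: [-0.1, -0.5, 0.2]
finger_gap: 60.1
gripper_force: 0.0
```

Request:
drive_tool(commands="0 0 0 0 0 0 3;0 0 0 0 0 0 3;0 0 0 0 0 0 3;0 0 0 0 0 0 3;0 0 0 0 0 0 3", force=50)

```text
t: 15.6
ee_pos: [470.0, -305.3, 4.1]
orientation: [-180.0, -9.8, -10.0]
force: [-0.7, 0.7, -0.5]
finger_gap: 35.9
gripper_force: 50.0
```

```bash
python3 -c "
from h import *
d=grab('top')
plan((440,-200,160),-5,10,3)"
```

```text
from [ 470.  -305.2    4.1] [-180.    -9.8  -10. ] q [ 26.  14.   8. 117.  -9.  40. -61.]
-0.34 -1.64 -2.7 0.0023 0.0006 -0.0142 3;-0.32 -1.65 -2.69 0.0023 0.0006 -0.0142 3;-0.29 -1.66 -2.69 0.0023 0.0006 -0.0142 3;-0.27 -1.67 -2.68 0.0023 0.0006 -0.0142 3;-0.24 -1.68 -2.68 0.0023 0.0006 -0.0142 3
-0.22 -1.69 -2.68 0.0023 0.0006 -0.0142 3
```

Request:
drive_tool(commands="0.1 0 -0.8 0 0 0 3;0.4 0 -2.5 0 0 0 3;0.5 0 -3 0 0 0 3;0.5 0 -3 0 0 0 3;0.5 0 -3 0 0 0 3")

```text
t: 16.07
ee_pos: [468.4, -305.1, 130.5]
orientation: [-180.0, -9.8, -10.0]
force: [0.1, 0.1, 0.4]
finger_gap: 35.5
gripper_force: 50.0
```

Run:
```python
from ik import *
q=status.observe()['q'];Q=[q+[-25,-10,-8,10,8,0,-30],q+[-25,-10,-20,15,8,0,-30],q+[-35,-10,-8,15,8,0,-30]]
for z in(4,30,60,90,120):
  for x,t in((421,10),(421,5),(432,10)):
    f=ik(np.array([x,30,z]),ori(4.8,t),Q);print(z,x,t,round(f.cost,1),f.x.round(0))
plan((432,-200,140),-5,7,3)
```

```text
4 421 10 0.0 [ -3.  -2.  -5. 135.   1.  37. -94.]
4 421 5 0.0 [  3.   2. -11. 131.   1.  43. -94.]
4 432 10 0.0 [ -3.  -1.  -5. 134.   1.  37. -94.]
30 421 10 0.0 [ -6.  -5.  -2. 134.   1.  41. -94.]
30 421 5 0.0 [ -4.  -1.  -4. 130.   0.  46. -93.]
30 432 10 0.0 [ 18.  -3. -25. 132.  -1.  41. -92.]
60 421 10 0.0 [  8.  -8. -15. 132.  -2.  46. -91.]
60 421 5 0.0 [-12.  -4.   4. 129.   1.  51. -94.]
60 432 10 0.0 [  4.  -6. -11. 131.  -1.  45. -92.]
90 421 10 0.0 [  3. -10. -11. 130.  -2.  50. -91.]
90 421 5 0.0 [-12.  -7.   4. 127.   1.  55. -94.]
90 432 10 0.0 [ -9.  -9.   1. 130.   1.  50. -94.]
120 421 10 0.0 [  5. -13. -12. 128.  -3.  54. -91.]
120 421 5 0.0 [ -9.  -9.   1. 125.   1.  59. -94.]
120 432 10 0.0 [  6. -11. -13. 127.  -3.  54. -90.]
from [ 468.4 -305.1  130.5] [-180.    -9.8  -10. ] q [ 25.   5.   8. 111.  -6.  55. -64.]
-1.72 -3.24 -0.61 0.004 -0.0162 -0.0286 3;-1.64 -3.29 -0.57 0.004 -0.0162 -0.0286 3;-1.55 -3.34 -0.54 0.004 -0.0162 -0.0286 3
```

```bash
python3 -c "
from h import *
plan((421,30,130),4.8,9.8,3,n=12)"
```

```text
from [ 468.4 -305.1  130.5] [-180.    -9.8  -10. ] q [ 25.   5.   8. 111.  -6.  55. -64.]
-0.86 -2.68 -0.14 0.0036 0 -0.0212 3;-0.8 -2.7 -0.13 0.0036 0 -0.0212 3;-0.75 -2.72 -0.12 0.0036 0 -0.0212 3;-0.69 -2.73 -0.11 0.0036 0 -0.0212 3;-0.63 -2.75 -0.1 0.0036 0 -0.0212 3
-0.57 -2.76 -0.09 0.0036 0 -0.0212 3;-0.51 -2.77 -0.08 0.0036 0 -0.0212 3;-0.45 -2.78 -0.07 0.0036 0 -0.0212 3;-0.4 -2.79 -0.06 0.0036 0 -0.0212 3;-0.34 -2.8 -0.05 0.0036 0 -0.0212 3
-0.28 -2.81 -0.04 0.0036 0 -0.0212 3;-0.22 -2.81 -0.03 0.0036 0 -0.0212 3
```

Request:
drive_tool(commands="-0.86 -2.68 -0.14 0.0036 0 -0.0212 3;-0.8 -2.7 -0.13 0.0036 0 -0.0212 3;-0.75 -2.72 -0.12 0.0036 0 -0.0212 3;-0.69 -2.73 -0.11 0.0036 0 -0.0212 3;-0.63 -2.75 -0.1 0.0036 0 -0.0212 3")

```text
t: 16.48
ee_pos: [448.6, -164.4, 129.1]
orientation: [-180.0, -9.8, -3.8]
force: [0.8, 0.3, -0.9]
finger_gap: 35.3
gripper_force: 50.0
```

Request:
drive_tool(commands="-0.57 -2.76 -0.09 0.0036 0 -0.0212 3;-0.51 -2.77 -0.08 0.0036 0 -0.0212 3;-0.45 -2.78 -0.07 0.0036 0 -0.0212 3;-0.4 -2.79 -0.06 0.0036 0 -0.0212 3;-0.34 -2.8 -0.05 0.0036 0 -0.0212 3")

```text
t: 16.9
ee_pos: [428.9, -24.8, 128.7]
orientation: [180.0, -9.9, 2.4]
force: [0.3, 0.8, -0.8]
finger_gap: 35.6
gripper_force: 50.0
```

Request:
drive_tool(commands="-0.28 -2.81 -0.04 0.0036 0 -0.0212 3;-0.22 -2.81 -0.03 0.0036 0 -0.0212 3;0 0 0 0 0 0 3;0 0 0 0 0 0 3;0 0 0 0 0 0 3")

```text
t: 17.32
ee_pos: [421.5, 29.3, 128.3]
orientation: [180.0, -9.8, 4.8]
force: [-0.4, -0.1, -0.4]
finger_gap: 35.6
gripper_force: 50.0
```

```bash
python3 -c "
from h import *
plan((421,30,40),4.8,9.8,3,n=5)
t=grab('top')
hsv=cv2.cvtColor(t['pixels'],cv2.COLOR_RGB2HSV)
m=cv2.inRange(hsv,(5,170,100),(18,255,255));m[:,:270]=0;m[:,345:]=0;m[:200]=0;m[330:]=0
ys,xs=np.nonzero(m);print('orange rows',ys.min(),ys.max())
for v in(ys.min()+1,ys.min()+8,ys.min()+16):
    r=xs[ys==v];print(v,r.min(),r.max(),onz(t,(r.min()+r.max()+1)/2,v,135).round(1))
g=cv2.cvtColor(t['pixels'],cv2.COLOR_RGB2GRAY).astype(int)
for u in(266,272,278,284,316,322,328,334,340):
    dd=np.diff(g[226:246,u]);v=227+np.argmax(dd);print(u,v,onz(t,u+.5,v,8).round(0)[:2],dd.max())"
```

```text
from [421.5  29.3 128.3] [180.   -9.8   4.8] q [  8. -13. -14. 127.  -4.  55. -90.]
-0.31 -0.02 1.74 0.0001 -0.0001 0.0001 3;-0.31 -0.02 1.74 0.0001 -0.0001 0.0001 3;-0.31 -0.02 1.74 0.0001 -0.0001 0.0001 3;-0.31 -0.01 1.74 0.0001 -0.0001 0.0001 3;-0.31 -0.01 1.74 0.0001 -0.0001 0.0001 3
orange rows 235 299
236 293 309 [551.   38.2 135. ]
243 293 309 [536.8  38.  135. ]
251 293 310 [520.7  36.6 135. ]
266 236 [556. 122.] 63
272 236 [556. 109.] 47
278 235 [559.  96.] 44
284 234 [561.  82.] 43
316 232 [567.  11.] 39
322 233 [565.  -2.] 30
328 231 [569. -15.] 30
334 231 [570. -29.] 39
340 231 [570. -42.] 51
```

Request:
drive_tool(commands="-0.31 0 1.74 0 0 0 3;-0.31 0 1.74 0 0 0 3;-0.31 0 1.74 0 0 0 3;-0.31 0 1.74 0 0 0 3;-0.31 0 1.74 0 0 0 3")

```text
t: 17.78
ee_pos: [421.1, 28.5, 38.8]
orientation: [180.0, -9.8, 4.7]
force: [-0.9, -0.9, 0.8]
finger_gap: 35.8
gripper_force: 50.0
```

Request:
drive_tool(commands="-0.18 0 1 0 0 0 3;-0.18 0 1 0 0 0 3;-0.09 0 0.5 0 0 0 3;0 0 0 0 0 0 3;0 0 0 0 0 0 3")

```text
t: 18.2
ee_pos: [420.9, 29.2, 14.2]
orientation: [-180.0, -9.8, 4.8]
force: [0.3, 0.2, -0.3]
finger_gap: 35.3
gripper_force: 50.0
```

```bash
python3 -c "
from h import *
print(status.observe()['force'])
plan((421,30,4.5),4.8,9.8,3,n=4)"
```

```text
[ 0.30231788  0.23451838 -0.32175847]
from [420.9  29.2  14.2] [-180.    -9.8    4.8] q [  8.  -3. -15. 134.  -0.  39. -93.]
-0.04 -0.02 0.24 0 0 -0.0002 3;-0.04 -0.02 0.24 0 0 -0.0002 3;-0.04 -0.02 0.24 0 0 -0.0002 3;-0.04 -0.02 0.24 0 0 -0.0002 3
```

Request:
drive_tool(commands="-0.04 -0.02 0.25 0 0 0 3;-0.04 -0.02 0.25 0 0 0 3;-0.04 -0.02 0.25 0 0 0 3;-0.03 -0.02 0.2 0 0 0 3;0 0 0 0 0 0 3")

```text
t: 18.62
ee_pos: [420.5, 30.7, 4.1]
orientation: [-180.0, -9.8, 4.8]
force: [0.3, 0.4, -0.5]
finger_gap: 35.7
gripper_force: 50.0
```

Request:
drive_tool(commands="0.6 0 0.1 0 0 0 3;0.6 0 0.1 0 0 0 3;0.6 0 0.1 0 0 0 3;0.6 0 0.1 0 0 0 3;0 0 0 0 0 0 3")

```text
t: 19.03
ee_pos: [447.0, 33.0, 5.0]
orientation: [-180.0, -9.9, 4.8]
force: [0.9, 0.8, -0.1]
finger_gap: 35.5
gripper_force: 50.0
```

```bash
python3 -c "
from h import *
s=status.observe();print(s['force'],s['ee_pos'])
for n,b in(('scene',(200,340,230,410)),('top',(200,340,230,410))):
    d=grab(n);a=cv2.resize(d['pixels'][b[0]:b[1],b[2]:b[3],::-1],(400,310),interpolation=cv2.INTER_CUBIC);cv2.imwrite('pics/'+n+'6.png',a)
cv2.imwrite('pics/a6.png',np.hstack([cv2.imread('pics/scene6.png'),cv2.imread('pics/top6.png')]))"
```

```text
[ 0.8735225   0.83600247 -0.0867221 ] [446.97555027  32.97486614   5.04683617]
```

View pics/a6.png

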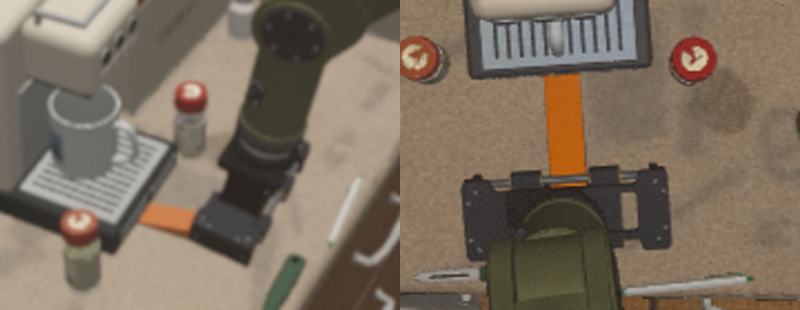

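The wedge tip has just gone under the middle of the front edge, which is at about (563,73) in the top half. Pushing on.

Request:
drive_tool(commands="0.6 0 0.1 0 0 0 3;0.6 0 0.1 0 0 0 3;0.6 0 0.1 0 0 0 3;0.6 0 0.1 0 0 0 3;0 0 0 0 0 0 3", force=60)

```text
t: 19.55
ee_pos: [470.1, 34.9, 4.5]
orientation: [-180.0, -9.8, 4.8]
force: [0.2, 0.0, -2.4]
finger_gap: 35.4
gripper_force: 60.0
```

Request:
drive_tool(commands="0.5 0 0.09 0 0 0 3;0.5 0 0.09 0 0 0 3;0.5 0 0.09 0 0 0 3;0.5 0 0.09 0 0 0 3;0 0 0 0 0 0 3")

```text
t: 19.97
ee_pos: [486.9, 36.1, 4.0]
orientation: [180.0, -9.4, 4.8]
force: [-10.4, -1.9, 10.1]
finger_gap: 35.4
gripper_force: 60.0
```

```bash
cat > chk.py <<'E'
from h import *
s=status.observe();print(s['force'].round(1),s['ee_pos'].round(1),s['orientation'].round(1))
t=grab('top')
g=cv2.cvtColor(t['pixels'],cv2.COLOR_RGB2GRAY).astype(int)
P=[]
for u in(266,272,278,284,316,322,328,334,340):
    dd=np.diff(g[222:246,u]);v=223+np.argmax(dd);P.append(onz(t,u+.5,v,15)[:2])
P=np.array(P);k=np.polyfit(P[:,1],P[:,0],1);print('edge x at y=40',np.polyval(k,40),'yaw',-np.degrees(np.arctan(k[0])))
hsv=cv2.cvtColor(t['pixels'],cv2.COLOR_RGB2HSV)
m=cv2.inRange(hsv,(5,170,100),(18,255,255));m[:,:270]=0;m[:,345:]=0;m[:200]=0;m[330:]=0
ys,xs=np.nonzero(m);print('orange',ys.min(),ys.max(),onz(t,303,ys.min(),22).round(0),onz(t,303,ys.max()+1,27).round(0))
E
python3 chk.py
```

```text
[-10.4  -1.9  10.1] [486.9  36.1   4. ] [180.   -9.4   4.8]
edge x at y=40 566.238093933091 yaw 3.257260048091955
orange 233 263 [563.  41.  22.] [495.  39.  27.]
```

Request:
drive_tool(commands="0.4 0 0.07 0 0 0 3;0.4 0 0.07 0 0 0 3;0.4 0 0.07 0 0 0 3;0.4 0 0.07 0 0 0 3;0 0 0 0 0 0 3")

```text
t: 20.43
ee_pos: [502.9, 37.4, 4.0]
orientation: [180.0, -9.4, 4.8]
force: [-10.4, -0.7, 9.6]
finger_gap: 35.7
gripper_force: 60.0
```

Request:
drive_tool(commands="0.3 0 0.05 0 0 0 3;0.3 0 0.05 0 0 0 3;0.3 0 0.05 0 0 0 3;0 0 0 0 0 0 3")

```text
t: 20.77
ee_pos: [511.8, 38.2, 4.0]
orientation: [180.0, -9.4, 4.8]
force: [-11.7, -0.7, 9.9]
finger_gap: 35.8
gripper_force: 60.0
```

```bash
python3 chk.py
```

```text
[-11.7  -0.7   9.9] [511.8  38.2   4. ] [180.   -9.4   4.8]
edge x at y=40 569.5518719586394 yaw 1.2225913877930736
orange 232 246 [565.  41.  22.] [532.  40.  27.]
```

Request:
drive_tool(commands="0.35 0 0.06 0 0 0 3;0.35 0 0.06 0 0 0 3;0.35 0 0.06 0 0 0 3;0.25 0 0.04 0 0 0 3;0 0 0 0 0 0 3")

```text
t: 21.23
ee_pos: [524.7, 39.3, 4.0]
orientation: [180.0, -9.4, 4.8]
force: [-11.1, -1.8, 10.0]
finger_gap: 35.7
gripper_force: 60.0
```

Request:
drive_tool(commands="0 0 0 0 0 0 3;0 0 0 0 0 0 3")

```text
t: 21.4
ee_pos: [524.7, 39.3, 4.0]
orientation: [180.0, -9.4, 4.8]
force: [-11.7, -0.9, 9.9]
finger_gap: 35.3
gripper_force: 60.0
```

```bash
python3 chk.py; python3 -c "
from h import *
a=cv2.resize(grab('scene')['pixels'][130:330,190:410,::-1],None,fx=2.7,fy=2.7,interpolation=cv2.INTER_CUBIC);cv2.imwrite('pics/a7.png',a)"
```

```text
[-11.7  -0.9   9.9] [524.7  39.3   4. ] [180.   -9.4   4.8]
edge x at y=40 570.0194354754944 yaw 1.6683397179106734
orange 232 244 [565.  41.  22.] [537.  40.  27.]
```

Request:
drive_tool(commands="0 0 0 0 0 0 4.5;0 0 0 0 0 0 5;0 0 0 0 0 0 5.5;0 0 0 0 0 0 5.5;0 0 0 0 0 0 5.5")

```text
t: 21.92
ee_pos: [528.4, 39.7, 4.8]
orientation: [-180.0, -9.8, 4.8]
force: [0.4, -0.7, -0.1]
finger_gap: 53.7
gripper_force: 0.0
```

Request:
drive_tool(commands="0 0 -0.5 0 0 0 5.5;-0.5 0 -1.5 0 0 0 5.5;-1 0 -2.5 0 0 0 5.5;-1.5 0 -2.5 0 0 0 5.5;-1 0 -2.5 0 0 0 5.5")

```text
t: 22.33
ee_pos: [471.0, 35.1, 92.1]
orientation: [-180.0, -9.7, 4.8]
force: [-0.1, 0.1, 0.7]
finger_gap: 55.3
gripper_force: 0.0
```

Request:
drive_tool(commands="0 3.5 -1 0 0 0 5.5;0 3.5 -1 0 0 0 5.5;0 3.5 0 0 0 0 5.5;0 3.5 0 0 0 0 5.5;0 3.5 0 0 0 0 5.5")

```text
t: 22.75
ee_pos: [484.1, -141.4, 112.3]
orientation: [180.0, -9.9, 4.9]
force: [2.0, 0.4, 0.3]
finger_gap: 54.8
gripper_force: 0.0
```

Request:
drive_tool(commands="0 3.5 0 0 0 0 5.5;0 3.5 0 0 0 0 5.5;0 0 0 0 0 0 5.5")

```text
t: 23.0
ee_pos: [489.5, -217.7, 112.1]
orientation: [179.8, -9.9, 4.3]
force: [-0.0, -0.6, 0.3]
finger_gap: 55.0
gripper_force: 0.0
```

```bash
python3 chk.py
cat > cmp.py <<'E'
from h import *
t=grab('top');s=grab('scene')
def shift(a,b,box,n):
    y0,y1,x0,x1=box;T=a[y0:y1,x0:x1];W=b[y0-14:y1+14,x0-14:x1+14]
    r=cv2.matchTemplate(cv2.resize(W,None,fx=4,fy=4,interpolation=2),cv2.resize(T,None,fx=4,fy=4,interpolation=2),5)
    _,v,_,l=cv2.minMaxLoc(r);print(n,'shift px',l[0]/4-14,l[1]/4-14,'score',round(v,2))
a=cv2.imread('pics/top0.png');b=t['pixels'][:,:,::-1].copy()
shift(a,b,(158,205,262,325),'head top z300')
shift(a,b,(120,155,245,335),'column top z300')
shift(a,b,(185,236,328,345),'base right strip')
shift(a,b,(60,120,480,540),'fixed ref')
a=cv2.imread('pics/scene0.png');b=s['pixels'][:,:,::-1].copy()
shift(a,b,(180,235,215,290),'scene head')
shift(a,b,(262,300,198,240),'scene base rear left')
shift(a,b,(285,318,255,290),'scene base front left')
E
python3 cmp.py
```

```text
[-0.  -0.6  0.3] [ 489.5 -217.7  112.1] [179.8  -9.9   4.3]
edge x at y=40 570.0194354754944 yaw 1.6683397179106734
orange 232 257 [565.  41.  22.] [508.  39.  27.]
head top z300 shift px -0.75 -9.5 score 0.95
column top z300 shift px 0.25 -8.5 score 0.99
base right strip shift px 0.0 -1.5 score 0.98
fixed ref shift px 0.0 0.0 score 0.99
scene head shift px -4.75 -3.25 score 0.97
scene base rear left shift px -0.75 -0.75 score 0.99
scene base front left shift px -0.75 -2.0 score 0.88
```

The wedge sticks out 57 mm; 56 is nominal for level. The machine turned by about 0.050 rad, against a start lean of about 0.049 rad inferred from where the wedge first made contact. The mug base is within a few mm of the spout point and the arm is clear, so I'm handing in.

```bash
python3 -c "
from h import *
print(ticket.close_job())"
```

```text
the job is handed in; nothing more can be done
None
```

The job is handed in at about 23 s of the 69 s limit, but no verdict came back: by my last measurements the mug stands under the spout, the wedge sticks out 57 mm from the middle of the front edge, the machine is level to within about 0.005 rad, and the arm is clear.

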